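# Clear the test plugs from a pipe header and clamp them away in their box

### The job

The pipe header on the shop counter has passed its pressure test: twist every taper plug that is in it anticlockwise to break it free, draw it out and put it in the open green box. Then put the loose lid on the box, fully home, and turn the cam knob beside it clockwise until its off-centre lobe bears firmly on the lid's edge and holds it. Leave the other goods on the counter where they are.

Things in the scene. Friction and masses are not known exactly. Their poses are not given: they have to be found in the camera images.
- header: Test header, fixed: grey PVC pipe clamped on a plywood board 275 x 70 mm, with four upright stubs (50 mm wide, mouths 63 mm above the table) in a row along x, at x = -97.5, -32.5, 32.5, 97.5 mm for plugs 0 to 3. Origin: centre of the board's underside; x runs along the pipe, z up. A plug left standing in its stub has its centre 74 mm above the table.
- socket0 (a point): Mouth of plug 0's stub. A seated plug is stuck: a straight pull won't move it. Its bar stands 46 to 53 degrees clockwise (from above) of the pipe's line. Twisted anticlockwise, against some 0.2 N m of drag, to within 15 degrees of the pipe's line it breaks free, rises 3 mm by itself, will turn little further and lifts straight out; 20 mm of lift clears the stub.
- plug0_c (a point): Taper plug 0, grey PVC, 80 g, 60 mm tall: a taper 30 mm high, 27 mm wide at the foot and 35 at its top, and on it an upright grip bar 36 mm long (x) x 12 thick (y) x 30 high. The point is half-way up on the axis, 30 mm above the foot, where taper and bar meet; z points to the bar's end. On its side it can be held across the taper. May be absent, as any plug.
- plug1_c (a point): Taper plug 1, like plug 0 and released in the same way: its point half-way up, bar along x, z to the bar's end. May be absent.
- plug2_c (a point): Taper plug 2, like plug 0 and released in the same way: its point half-way up, bar along x, z to the bar's end. May be absent.
- plug3_c (a point): Taper plug 3, like plug 0 and released in the same way: its point half-way up, bar along x, z to the bar's end. May be absent.
- box: Plug box, fixed: open green steel box, inside 150 mm (x) x 110 mm (y), walls and floor 4 mm, rim 82 mm above the table. Origin: centre of its underside; z up. The cam post stands by its -y side.
- box_top (a point): Centre of the box's mouth, at the height of its rim; axes as the box.
- lid: Loose lid of the box, 320 to 500 g, flat on the counter: green plate 166 (x) x 126 (y) x 5 mm; under it a locating block 142 x 102 mm (lowest 4 mm: 136 x 96), 10 mm deep, that drops into the box with 4 mm play all round; on top a steel bar handle 70 (x) x 14 (y) x 30 mm high. Fits either way round. Origin: centre of its underside.
- lid_handle (a point): Centre of the lid's bar handle, 30 mm above the lid's underside, 15 mm above its plate, 15 mm below the handle's top; axes as the lid, handle along x. When the lid is home this point is 102 mm above the table, 20 mm above the box's rim.
- cam_post: Grey post 36 mm square, 76 mm high, fixed at the box's -y side; it carries the eccentric cam. Origin at its foot, at x 8, y -85 mm in the box's frame; axes as the box.
- cam_knob (a point): Centre of the cam's black grip bar, on its upright turning axis, 107 mm above the table: bar 12 mm thick (x), 40 mm long (y), 30 mm high (15 above and below the point). Under it, 78 to 92 mm above the table, a steel disc of 20 mm radius sits 10 mm off the axis, towards this point's -y: the lobe.
- cam (a joint): Cam angle, rad, growing clockwise from above, 0 to 2.9, stays where left (drag 0.18 N m). At 0 the lobe points away from the box; starts at 0 to 0.5, clear of the lid's place by 6 mm. With the lid home the lobe meets its edge at 1.3 or later, pushes it across its play, bears hard at about 2.2 and turns no further without force; it then holds by itself.
- calculator: Bystander: a black pocket calculator, 120 x 75 x 14 (mm). Origin at the centre of its underside.
- tape_roll: Bystander: a cardboard-brown roll of tape, 70 across, 24 high (mm). Origin at the centre of its underside.
- elbow: Bystander: a grey PVC elbow fitting, 34 thick, 45 high (mm). Origin at the centre of its underside.
- screw_carton: Bystander: a small carton of screws, 40 x 60 x 30 (mm). Origin at the centre of its underside.
- paint_can: Bystander: a small paint can, 86 across, 100 high (mm). Origin at the centre of its underside.
- putty_knife: Bystander: a putty knife lying flat, about 200 long (mm). Origin at the centre of its underside.
Things that resemble listed ones, but are neither listed nor needed, are in the scene too. Leave any purple or yellow look-alike of the part that bears plug2_c alone. Leave any turquoise or yellow look-alike of the part that bears plug0_c alone.

How it is judged (in metres and radians):
On the way, in this order (a step that is already met when the one before it is completed fails the run):
1. every plug is out of the header and in the box (x of plug0_c in the frame of box between -0.075 and 0.075 m and y of plug0_c in the frame of box between -0.055 and 0.055 m and z of each of plug0_c, plug1_c, plug2_c, plug3_c in the frame of box below 0.07 m and x of plug1_c in the frame of box between -0.075 and 0.075 m and y of plug1_c in the frame of box between -0.055 and 0.055 m and x of plug2_c in the frame of box between -0.075 and 0.075 m and y of plug2_c in the frame of box between -0.055 and 0.055 m and x of plug3_c in the frame of box between -0.075 and 0.075 m and y of plug3_c in the frame of box between -0.055 and 0.055 m), for 0.2 s.
2. the lid is on the box, flat and fully home (horizontal distance between lid_handle and box_top below 0.01 m and z of lid_handle in the frame of box between 0.097 and 0.106 m and angle between lid_handle's own z axis and vertical below 0.04 rad and angle between the x axis of lid_handle and the x axis of box, either way round below 0.1 rad), for 0.2 s.
3. the cam's lobe bears on the lid's edge with more than 3 N, the play taken up (contact force between lid and cam_post above 3 N and value of joint cam above 1.9 rad), for 0.2 s.
At the end, for the whole second after the job is handed in: Every plug lies in the box below its rim; the lid is on the box, centred within 10 mm, level and fully home (its locating block inside the rim), at rest; the cam bears on the lid's edge with more than 3 N, turned past 1.9 rad so that the lid's play is taken up, and holds by itself (all of step 1 and all of step 2 and all of step 3 and linear speed of lid below 0.02 m/s); the robot touches nothing.
It fails at once if one of the other goods on the counter is moved more than 40 mm (distance of any of calculator, tape_roll, elbow, screw_carton, paint_can, putty_knife from where it was at the start of the episode above 0.04 m).
Of plug0, plug1, plug2, plug3 only 2 to 4 are there at a start; the rules pass over those that are not, and their reading is None.
At some moment in a run one of lid may be knocked a few centimetres aside while the robot is not near it.
Once in a run the grip may slacken for a moment while it holds something.
It also fails if it takes over 210 s, if anything falls off the work surface, if the arm or the gripper's body presses on something with over 40 N, if the wrist force passes 120 N, or if a joint passes its speed limit or range.

### The arm

A 6-joint arm with a two-finger parallel gripper is mounted at the origin on the work surface. World frame = base frame: x ahead of the robot, y to its left, z up, the work surface at z = 0. Lengths are in m, angles in degrees, forces in N, time in s.
With the tool pointing down it reaches from about 0.4 to 0.825 m from the base axis. Payload 7 kg.
Tool frame: the origin (TCP) lies on the front face of the gripper's body, between the roots of the fingers; the fingertips stand 66 mm ahead of it and the grasp point (between the pads) lies 47 mm ahead of it; z points along the fingers, y is the line along which they close (so a half turn about z gives the same grasp; the last joint's range is limited). The gripper opens to 88 mm and grips with 3 to 60 N. Pads are 19 mm wide; open, the fingers measure 130 mm over their backs; the gripper's body (78 mm by 193 mm) begins 47 mm behind the grasp point.
Start: joints at [79.647, 20.546, 0.682, 0, -70.136, -16.507], TCP at [0.305, 0.602, 0.292] pointing down, gripper open.
Joint ranges: [-176.03, 176.03], [-82.01, 121.73], [-58.28, 71.71], [-173.87, 95.51], [-174.79, -0.11], [-173.66, 173.66]. Speed limits (degrees/s): [136.94, 136.94, 172.46, 180, 180, 180].

### API

Orientations are given as [roll, pitch, yaw] about the fixed x, y, z axes, in that order (R = Rz(yaw) Ry(pitch) Rx(roll)).
In Python, from plant import ctrl gives the robot as it stands.
- The arm moves only by the tool send_rows, never from a script. Its argument "deltas" is a list of rows, each a list of 2 entries, a list of its own where there are three numbers: the shift along the tool's x, y, z each as a share of 800 mm, from -1 to 1, then the turn about the tool's z as a share of 90 degrees, from -1 to 1. A call has exactly 5 rows; each row is the pose to reach, as a shift and turn from the pose commanded when the call began, along the tool's axes at that moment; what a row does not reach only later rows make up. A row lasts 1/12 s, in which the tool goes at most 41.7 mm and 7.16 degrees, less where a joint would pass 70% of its speed; a pose out of reach is approached as far as the arm can. A call with a number of a shift or a turn outside -1 to 1 is refused whole. A call with a gripper value outside its range is refused whole. "gripper" is the opening, from 0 (shut) to 1 (fully open), set as the call begins (left out, the last holds). The fingers move at their own pace and stop on an object; the grip force is fixed at half the most. Time passes only in rows, so rows that repeat a pose let the fingers close, or fill a call up. It gives the time, the measured TCP pose, the force, the opening and the grip force at its end, in the units of the state.
- ctrl.get_obs(): the state, without advancing time (a new reading comes with each control period).
- ctrl.snapshot(name): name is "scene" or "top"; returns a dict with "color" (384x512x3 uint8, red, green, blue), "vertical_fov" (degrees; the focal length in pixels is half the picture's height over the tangent of half this angle, whatever the lens; pixels are square), "cx", "cy" (the principal point, pixels), "rvec" (rotation vector, rad) and "tvec" (3), from world to camera coordinates, as OpenCV has them. Camera axes: x right, y down, z forward; pixel columns grow to the right and rows downward; lengths in m; the calibration is good to about 2 mm. A picture is of the moment at which its call begins. There is no depth.
- ctrl.close_job(): hands the job in; it is judged then, once.
Trained networks look in a picture, given as the dict that the camera call returned (one of the last four; its "shot" number tells which), for a name from the list of things; names that differ only in an ending like _2 or _b are one class to them, and where a whole thing is asked for, a point or a joint stands for the part that bears it (a point fixed in the world has none). Each returns a list of dicts, best first, with "conf" (0 to 1); they miss things now and then, are a little off and sometimes report something else, mostly with a low value. They report only what shows in the picture. A call takes as long as a camera call. They do not tell look-alikes from the thing itself.
- ctrl.boxes_of(picture, thing): "xy" ([column, row] as shares, 0 to 1, of the picture: columns of its width, rows of its height, amid what is visible of it).
- ctrl.cut_out(picture, thing): "pixels" (384x512 bool, what is visible of it) and "xy" ([column, row] as shares, 0 to 1, of the picture: columns of its width, rows of its height, amid what is visible of it).
The state is a dict: "clock": time; "joint_pos": joint angles; "qvel": joint speeds; "tau": joint torques, N m; "tool_pos": TCP position; "orientation": TCP orientation; "force": force on the tool from outside, world axes, zero at the start; "moment": the same for the moment, N m; "opening": finger opening in m; "gripper_force": force on a finger pad.
Only numpy, scipy, OpenCV 4.12 (cv2) and the standard library are available. Lean on these libraries where they do the work, as an engineer would, in place of code of your own. Each camera call takes 0.05 s, during which the arm holds its last target. There are 200 camera calls.

## Working session

There is one attempt and no reset: what is moved stays moved. The work goes in short steps, Python scripts to look and compute and a tool call to move; the robot and the scene stay as the last step left them, time stands still between calls to the robot, and variables do not carry over. Pictures are saved under pics/ and viewed, at most 14 in all, crops included, and the job is handed in when it is done.

Besides the shell and the picture viewer there is one more tool, called after ">>>" as a command line: name --argument value ..., lists and objects as JSON in quotes. send_rows: Moves the arm, as the interface text tells. Shift numbers are shares of 800 mm and turn numbers shares of 90 degrees, none past 1 either way. Its arguments: {"type":"object","properties":{"deltas":{"type":"array","items":{"type":"array"}},"gripper":{"type":"number"}},"required":["deltas"]}

```bash
ls; mkdir -p pics; python3 - <<'E'
from plant import ctrl
import cv2,numpy as np
o=ctrl.get_obs();print(o)
for n in("scene","top"):
    p=ctrl.snapshot(n);cv2.imwrite(f"pics/{n}0.png",cv2.resize(p["color"][:,:,::-1],(800,600)))
    print(n,p["vertical_fov"],p["cx"],p["cy"],p["rvec"],p["tvec"])
    for t in "header plug0_c box lid lid_handle cam_knob cam_post calculator tape_roll elbow screw_carton paint_can putty_knife".split():
        print(t,[(round(d["conf"],2),[round(d["xy"][0]*512),round(d["xy"][1]*384)]) for d in ctrl.boxes_of(p,t)])
E
```

```text
pics
{'clock': 0.0, 'joint_pos': array([ 7.96485037e+01,  2.05930046e+01,  6.34287768e-01, -2.10124640e-02,
       -7.01376717e+01, -1.65068070e+01]), 'qvel': array([-0.01780148, -0.04871532, -0.03468004, -0.04291709,  0.04870889,
        0.08637755]), 'tau': array([ 6.50367638e-04, -5.82714164e+01,  2.93042511e+01,  6.99714705e+00,
        6.67290558e-03, -1.60158006e-04]), 'tool_pos': array([0.30479435, 0.60183326, 0.291206  ]), 'orientation': array([ 1.79901971e+02, -8.45070613e-03, -2.68654519e+01]), 'force': array([-0.00111138,  0.10094429, -0.77446535]), 'moment': array([ 0.02103325,  0.01000203, -0.03726871]), 'gripper_force': 0.0, 'opening': 0.08769836078593818}
scene 55.4578684077364 253.6253322170255 199.96469272981284 [ 2.10240881  0.68134306 -0.33580919] [-0.39213812 -0.14747357  1.48808577]
header [(0.6, [191, 269])]
plug0_c [(0.81, [159, 316]), (0.81, [131, 305]), (0.69, [171, 269])]
box [(0.71, [298, 157])]
lid [(0.88, [283, 215]), (0.34, [336, 216])]
lid_handle [(0.84, [279, 215]), (0.74, [185, 268])]
cam_knob []
cam_post [(0.68, [278, 155]), (0.51, [282, 215])]
calcu
[... 243 characters left out ...]
top 52.14318134577306 249.59661336579265 192.46185002243914 [ 2.17285016 -2.19022457  0.08016926] [-0.10281581  0.56762451  1.34129274]
header [(0.78, [312, 207])]
plug0_c [(0.64, [372, 209]), (0.56, [371, 186]), (0.41, [345, 197])]
box [(0.63, [129, 219])]
lid [(0.57, [215, 184])]
lid_handle [(0.7, [215, 184]), (0.28, [312, 208])]
cam_knob [(0.64, [134, 238]), (0.55, [120, 146])]
cam_post [(0.63, [138, 240]), (0.35, [137, 238])]
calculator [(0.74, [189, 144]), (0.58, [314, 210]), (0.37, [128, 217])]
tape_roll [(0.5, [246, 137])]
elbow [(0.61, [139, 239]), (0.48, [285, 152])]
screw_carton [(0.57, [263, 236])]
paint_can [(0.86, [119, 149])]
putty_knife [(0.94, [357, 159]), (0.57, [290, 219])]
```

View pics/top0.png

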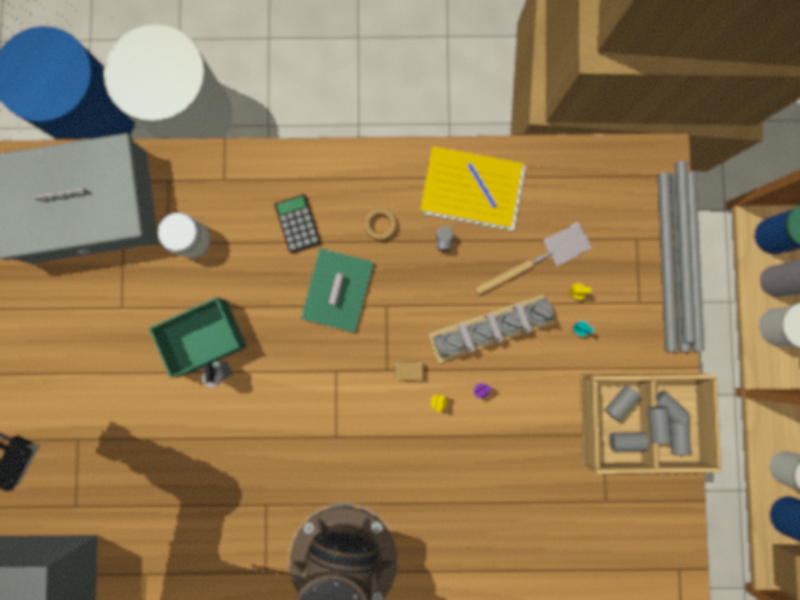

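View pics/scene0.png

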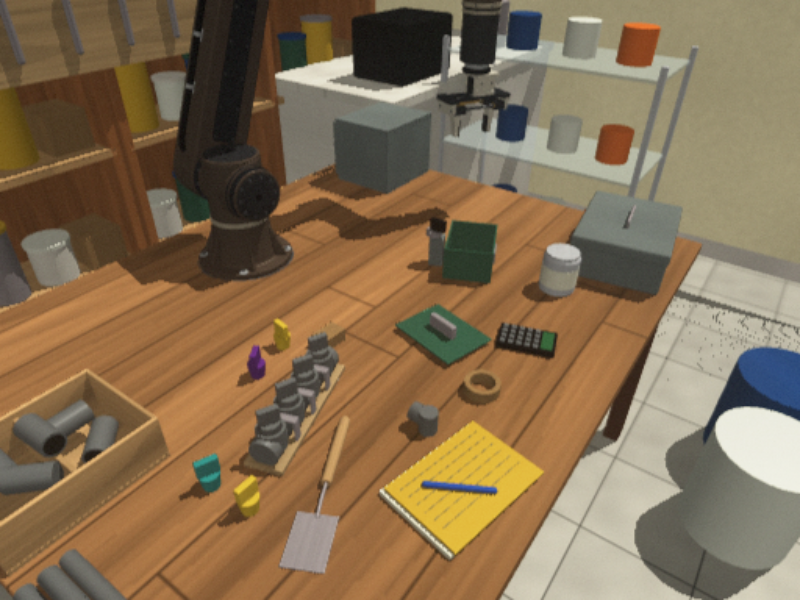

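Top view (800 px wide): the header is at (492,328) with four grey plugs, the box at (198,337), the cam post at (215,373), and the lid at (338,290). The coloured look-alikes lie loose. Next I fit the poses from the masks.

```bash
cat > h.py <<'E'
from plant import ctrl
import cv2,numpy as np
def cam(p):
    f=192/np.tan(np.radians(p["vertical_fov"]/2))
    K=np.array([[f,0,p["cx"]],[0,f,p["cy"]],[0,0,1]]);R=cv2.Rodrigues(np.array(p["rvec"],float))[0]
    return K,R,np.array(p["tvec"],float).ravel()
def proj(p,X):
    K,R,t=cam(p);x=(np.atleast_2d(X)@R.T+t)@K.T
    return x[:,:2]/x[:,2:]
def back(p,uv,z):
    K,R,t=cam(p);c=-R.T@t
    d=np.c_[np.atleast_2d(uv),np.ones(len(np.atleast_2d(uv)))]@np.linalg.inv(K).T@R
    return (c+d*((z-c[2])/d[:,2])[:,None])[:,:2]
def pose(x,y,yaw,P):
    a=np.radians(yaw);c,s=np.cos(a),np.sin(a);P=np.atleast_2d(P)
    return np.c_[x+c*P[:,0]-s*P[:,1],y+s*P[:,0]+c*P[:,1],P[:,2]]
def rect(w,h,z): return np.array([[w/2,h/2,z],[-w/2,h/2,z],[-w/2,-h/2,z],[w/2,-h/2,z]])
def draw(img,p,P,s,o,col):
    q=((proj(p,P)-o)*s).astype(int);cv2.polylines(img,[q],True,col,1)
def crop(p,c,w,h,s):
    o=np.array([int(c[0]-w/2),int(c[1]-h/2)])
    return cv2.resize(p["color"][o[1]:o[1]+h,o[0]:o[0]+w,::-1],None,fx=s,fy=s,interpolation=cv2.INTER_CUBIC),o
E
python3 - <<'E'
from h import *
p=ctrl.snapshot("top");q=ctrl.snapshot("scene")
for t,z in(("header",.02),("box",.082),("lid",.012),("cam_post",.08),("lid_handle",.045),("cam_knob",.12)):
    for d in ctrl.cut_out(p,t)[:2]:
        m=np.argwhere(d["pixels"])[:,::-1]
        r=cv2.minAreaRect((back(p,m,z)*1000).astype(np.float32));print(t,round(d["conf"],2),np.round(r[0]),np.round(r[1]),round(r[2],1))
A,_=crop(p,(312,207),100,72,4);B,_=crop(p,(130,218),100,75,4)
C,_=crop(q,(187,262),100,75,4);D,_=crop(q,(296,157),100,75,4)
f=lambda a:cv2.resize(a,(400,300))
cv2.imwrite("pics/c1.png",np.vstack([np.hstack([f(A),f(B)]),np.hstack([f(C),f(D)])]))
E
```

```text
header 0.78 [ 506. -333.] [ 71. 281.] 18.3
header 0.64 [468. 313.] [183. 186.] 23.9
box 0.75 [467. 293.] [172. 176.] 24.7
lid 0.86 [594.  13.] [127. 166.] 75.7
cam_post 0.6 [411. 262.] [49. 61.] 12.1
lid_handle 0.29 [ 415. -145.] [54. 37.] 89.6
```

View pics/c1.png

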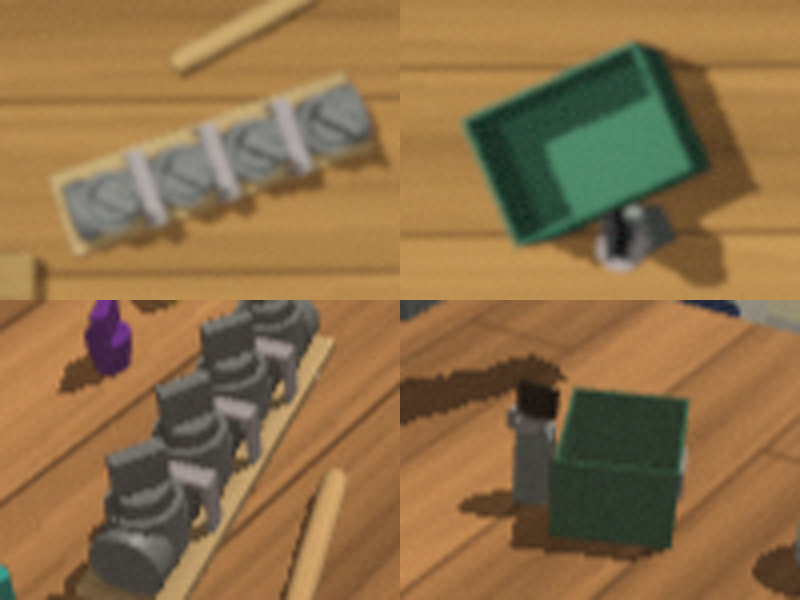

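All four plugs are in the header. I read the rim and board corners from the crops, fit the poses, and check them with an overlay.

```bash
cat > fit.py <<'E'
from h import *
from scipy.optimize import minimize,least_squares
def fitc(p,uv,w,h,z,x0,idx):
    R=rect(w,h,z)[idx]
    r=least_squares(lambda v:(proj(p,pose(*v,R))-uv).ravel(),x0,x_scale=[.01,.01,1]);return r.x,np.abs(r.fun).max()
E
python3 - <<'E'
from fit import *
p=ctrl.snapshot("top");q=ctrl.snapshot("scene")
uv=np.array([[96.25,211.5],[140,191.5],[157,223],[110,241.75]])
# box x dir = image up-right; corners order (+,+),(-,+),(-,-),(+,-)
b,e=fitc(p,uv[[1,0,3,2]],.158,.118,.082,[.467,.293,-65],[0,1,2,3]);print("box",b,e)
uh=np.array([[275,213.7],[349,188.3],[282.5,231.5]])
hd,e=fitc(p,uh[[1,0,2]],.275,.07,.012,[.5,-.33,-72],[0,1,2]);print("header",hd,e)
d=ctrl.cut_out(p,"lid")[0]["pixels"];m=np.argwhere(d)[:,::-1]
l=cv2.minAreaRect((back(p,m,.013)*1000).astype(np.float32));print(l);lid=[l[0][0]/1e3,l[0][1]/1e3,l[2]+90 if l[1][0]<l[1][1] else l[2]]
print(lid)
a=np.linspace(0,2*np.pi,24,endpoint=False)
def ov(P,c):
    img,o=crop(P,c,100,75,4);
    R=lambda v,w,h,z,col:draw(img,P,pose(*v,rect(w,h,z)),4,o-.0,col)
    R(b,.158,.118,.082,(0,0,255));R(b,.158,.118,0,(255,0,255));R(hd,.275,.07,.012,(0,0,255))
    R(lid,.166,.126,.015,(0,255,255));R(lid,.07,.014,.045,(0,0,255))
    for x in(-.0975,-.0325,.0325,.0975):
        draw(img,P,pose(*hd,np.c_[x+.025*np.cos(a),.025*np.sin(a),a*0+.063]),4,o,(255,0,0))
        B=pose(x,0,-49,rect(.036,.012,.104));draw(img,P,pose(*hd,B),4,o,(0,255,0))
    c0=pose(*b,[[.008,-.085,0]])[0]
    for t in(0,.25,.5): draw(img,P,pose(c0[0],c0[1],b[2]-np.degrees(t),rect(.012,.04,.122)),4,o,(0,255,0) if t else (0,255,255))
    draw(img,P,pose(*b,np.array([[.008,-.085,0]])+rect(.036,.036,.076)),4,o,(255,255,0))
    return img
cv2.imwrite("pics/o1.png",np.vstack([np.hstack([ov(p,(312,207)),ov(p,(130,218))]),np.hstack([ov(q,(187,262)),ov(q,(290,175))])]))
E
```

```text
box [  0.48459641   0.30220794 -65.61884389] 2.1119840549496587
header [  0.50429172  -0.33739656 -71.63450684] 0.8734440211947287
((591.6107177734375, 13.191864013671875), (124.8293685913086, 166.61837768554688), 75.15122985839844)
[0.5916107177734375, 0.013191864013671875, 165.15122985839844]
```

View pics/o1.png

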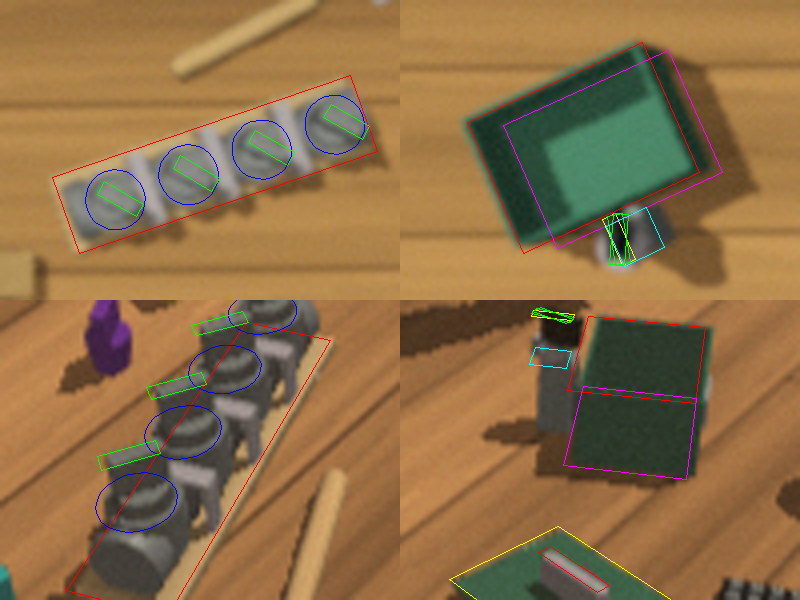

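```bash
python3 - <<'E'
from fit import *
p=ctrl.snapshot("top");q=ctrl.snapshot("scene")
def green(P,c,r=32):
    h=cv2.cvtColor(P["color"],cv2.COLOR_RGB2HSV).astype(int)
    m=((h[...,0]>50)&(h[...,0]<95)&(h[...,1]>70)).astype(np.uint8)
    k=np.zeros_like(m);k[int(c[1]-r):int(c[1]+r),int(c[0]-r):int(c[0]+r)]=1;m*=k
    n,lab,st,_=cv2.connectedComponentsWithStats(m);i=1+np.argmax(st[1:,4]);return (lab==i).astype(np.uint8)
def sil(P,pts):
    m=np.zeros((384*4,512*4),np.uint8);cv2.fillConvexPoly(m,cv2.convexHull((proj(P,pts)*4+2).astype(np.int32)),1)
    return cv2.resize(m.astype(np.float32),(512,384),interpolation=cv2.INTER_AREA)
def fit(V,P3,x0):
    f=lambda v:sum(np.abs(sil(P,pose(v[0]/100,v[1]/100,v[2],P3))-m).sum() for P,m in V)
    r=minimize(f,[x0[0]*100,x0[1]*100,x0[2]],method="Nelder-Mead",options=dict(initial_simplex=np.array([x0]*4)*[100,100,1]+np.array([[0,0,0],[1,0,0],[0,1,0],[0,0,4]])));return r.x/[100,100,1],r.fun
b0=[.4846,.3022,-65.6];B=np.vstack([rect(.158,.118,0),rect(.158,.118,.082)])
def cen(P,x,y,z): return proj(P,[[x,y,z]])[0]
mt,ms=green(p,cen(p,.48,.3,.06)),green(q,cen(q,.48,.3,.04),34)
for V in([(p,mt)],[(q,ms)],[(p,mt),(q,ms)]): print("box",fit(V,B,b0),[m.sum() for _,m in V])
L=np.vstack([rect(.166,.126,.01),rect(.166,.126,.015)]);l0=[.5916,.0132,-14.8]
lt,ls=green(p,cen(p,*l0[:2],0)),green(q,cen(q,*l0[:2],0))
for V in([(p,lt)],[(q,ls)],[(p,lt),(q,ls)]): print("lid",fit(V,L,l0))
A,o=crop(p,(312,207),96,72,8);cv2.imwrite("pics/ht.png",A);A,o2=crop(q,(187,262),96,72,8);cv2.imwrite("pics/hs.png",A);print(o,o2)
np.set_printoptions(suppress=True,precision=1)
E
```

```text
box (array([  0.48952958,   0.31032374, -69.91512917]), np.float64(226.1875)) [np.uint64(1786)]
box (array([  0.47922513,   0.3126396 , -61.68033265]), np.float64(787.6875)) [np.uint64(389)]
box (array([  0.48693039,   0.31048477, -64.8769258 ]), np.float64(1030.125)) [np.uint64(1786), np.uint64(389)]
lid (array([ 5.93853130e-01,  1.18350491e-02, -1.43875581e+01]), np.float64(287.125))
lid (array([  0.5918052 ,   0.01488078, -14.06713535]), np.float64(347.875))
lid (array([ 5.92699233e-01,  1.30327115e-02, -1.52853514e+01]), np.float64(649.5))
[264 171] [139 226]
```

View pics/ht.png

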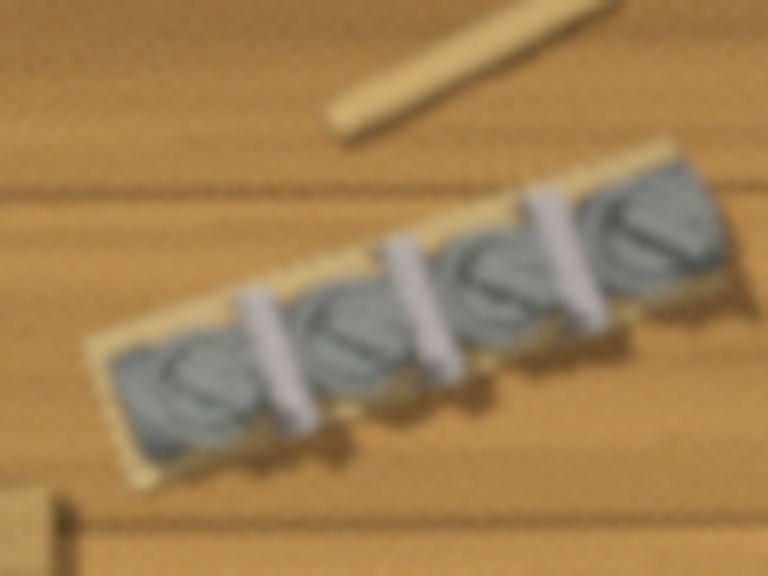

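View pics/hs.png

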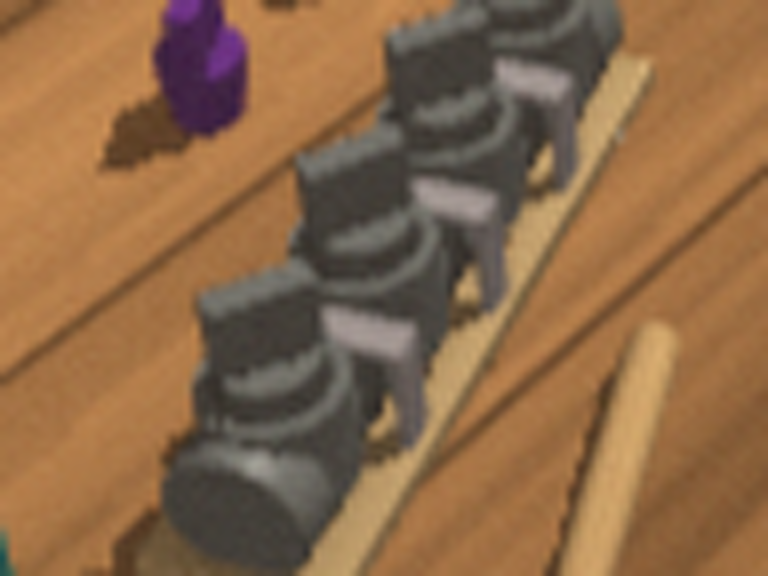

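```bash
python3 - <<'E'
from fit import *
np.set_printoptions(suppress=True,precision=2)
p=ctrl.snapshot("top");q=ctrl.snapshot("scene")
o=lambda uv,org,s:(np.array(uv)+.5)/s-.5+np.array(org)
def solve(x0,obs):
    f=lambda v:np.concatenate([(proj(P,pose(v[0],v[1],v[2],X))-u).ravel() for P,X,u in obs])
    r=least_squares(f,x0,x_scale=[.01,.01,1],loss="soft_l1");return r.x,f(r.x)
bars=o([[256,287],[352,149],[437,28]],[139,226],8);X=np.array([[.0975,0,.104],[.0325,0,.104],[-.0325,0,.104]])
bd=o([[672,138],[90,345],[140,488]],[264,171],8);XB=rect(.275,.07,.012)[:3]
bds=o([[652,65]],[139,226],8)
h0=[.504,-.337,-71.6]
print("bars",*solve(h0,[(q,X,bars)]));print("board",*solve(h0,[(p,XB,bd)]));
H,r=solve(h0,[(q,X,bars),(p,XB,bd)]);print("hdr both",H,r);print("board far corner pred",proj(q,pose(*H,rect(.275,.07,.012))),bds)
ut=o([[240,42],[65,122],[120,243]],[80,180],4);T=rect(.158,.118,.082)
us=o([[153,165],[280,172],[288,100],[175,90],[151,240],[270,248]],[246,119],4)
XS=np.vstack([T[[3,0,1,2]],rect(.158,.118,0)[[3,0]]])
b0=[.485,.303,-65.6]
print("box top",*solve(b0,[(p,T[:3],ut)]));print("box sc",*solve(b0,[(q,XS,us)]));B,r=solve(b0,[(p,T[:3],ut),(q,XS,us)]);print("box both",B,r)
lid=[.5927,.013,-15.3]
a=np.linspace(0,2*np.pi,24,endpoint=False)
def ov(P,c):
    img,og=crop(P,c,100,75,4);og=og-.375
    R=lambda v,w,h,z,col:draw(img,P,pose(*v,rect(w,h,z)),4,og,col)
    R(B,.158,.118,.082,(0,0,255));R(B,.158,.118,0,(255,0,255));R(H,.275,.07,.012,(0,0,255))
    R(lid,.166,.126,.015,(0,255,255));R(lid,.07,.014,.045,(0,0,255))
    for x in(-.0975,-.0325,.0325,.0975):
        draw(img,P,pose(*H,np.c_[x+.025*np.cos(a),.025*np.sin(a),a*0+.063]),4,og,(255,0,0))
        draw(img,P,pose(*H,pose(x,0,-49,rect(.036,.012,.104))),4,og,(0,255,0))
    c0=pose(*B,[[.008,-.085,0]])[0]
    for t in(.0,.5): draw(img,P,pose(c0[0],c0[1],B[2]-np.degrees(t),rect(.012,.04,.122)),4,og,(0,255,0) if t else (0,255,255))
    draw(img,P,pose(*B,np.array([[.008,-.085,0]])+rect(.036,.036,.076)),4,og,(255,255,0))
    return img
cv2.imwrite("pics/o2.png",np.vstack([np.hstack([ov(p,(312,207)),ov(p,(130,218))]),np.hstack([ov(q,(187,262)),ov(q,(290,175))])]))
E
```

```text
bars [  0.5   -0.33 -71.77] [ 0.01  0.01 -0.05  0.12  0.05 -0.15]
board [  0.5   -0.33 -71.28] [ 0.81 -0.34 -0.59 -0.36 -0.12  0.84]
hdr both [  0.5   -0.33 -71.41] [ 0.12  0.31 -0.08  0.36 -0.11  0.03  0.59 -0.1  -0.87 -0.29 -0.45  0.94]
board far corner pred [[180.31 302.35]
 [220.48 233.33]
 [199.47 228.85]
 [155.13 295.61]] [[220.06 233.69]]
box top [  0.49   0.31 -66.08] [ 0.05 -0.33 -0.06 -0.69  0.01  1.75]
box sc [  0.49   0.31 -65.09] [ 0.19 -0.54  0.3   0.93  0.19 -0.14 -0.73 -0.37 -0.58 -0.62  0.42  0.72]
box both [  0.49   0.31 -65.44] [-0.49 -0.92 -0.39 -0.8   0.05  1.46 -0.1  -0.33  0.03  1.25  0.19  0.15
 -0.75 -0.17 -0.86 -0.4   0.16  1.05]
```

View pics/o2.png

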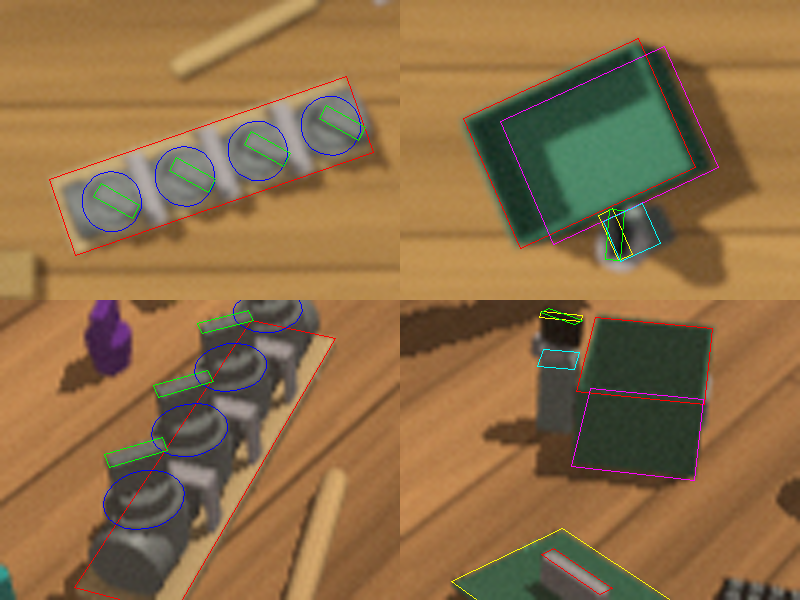

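The overlay matches in both views; the bars stand about 49° clockwise of the pipe. I write a planner that turns waypoints into tool-frame shares.

```bash
cat > plan.py <<'E'
from h import *
np.set_printoptions(suppress=True,precision=4)
def now():
    o=ctrl.get_obs();return np.r_[o["tool_pos"],o["orientation"][2]]
def plan(way,start=None):
    """way: (grasp x,y,z,yaw); prints a row per call: shift shares, turn share"""
    c=np.array(start if start is not None else now(),float)
    for w in way:
        t=np.array(w,float)+[0,0,.047,0];d=t-c;d[3]=(d[3]+180)%360-180
        n=int(np.ceil(max(np.linalg.norm(d[:3])/.2,abs(d[3])/34,1e-6)));goal=c+d
        for i in range(n):
            s=(goal-c)/(n-i);a=np.radians(c[3]);x=np.array([np.cos(a),np.sin(a)]);y=np.array([np.sin(a),-np.cos(a)])
            r=np.round([s[:2]@x/.8,s[:2]@y/.8,-s[2]/.8,-s[3]/90],3)
            print(f"[[{r[0]},{r[1]},{r[2]}],{r[3]}]")
            c=c+np.r_[.8*(r[0]*x+r[1]*y),-.8*r[2],-90*r[3]]
        print("  ->",(c-[0,0,.047,0]).round(3))
    return c
E
python3 - <<'E'
from fit import *
from plan import *
import json
p=ctrl.snapshot("top");q=ctrl.snapshot("scene")
o=lambda uv,org,s:(np.array(uv)+.5)/s-.5+np.array(org)
def solve(x0,obs):
    f=lambda v:np.concatenate([(proj(P,pose(v[0],v[1],v[2],X))-u).ravel() for P,X,u in obs])
    return least_squares(f,x0,x_scale=[.01,.01,1],loss="soft_l1").x
bars=o([[256,287],[352,149],[437,28]],[139,226],8);X=np.array([[.0975,0,.104],[.0325,0,.104],[-.0325,0,.104]])
bd=o([[672,138],[90,345],[140,488]],[264,171],8);XB=rect(.275,.07,.012)[:3];h0=[.504,-.337,-71.6]
H1,H2,H=solve(h0,[(q,X,bars)]),solve(h0,[(p,XB,bd)]),solve(h0,[(q,X,bars),(p,XB,bd)]);print(H1,H2,H)
ut=o([[240,42],[65,122],[120,243]],[80,180],4);T=rect(.158,.118,.082)
us=o([[153,165],[280,172],[288,100],[175,90],[151,240],[270,248]],[246,119],4)
XS=np.vstack([T[[3,0,1,2]],rect(.158,.118,0)[[3,0]]]);b0=[.485,.303,-65.6]
B1,B2,B=solve(b0,[(p,T[:3],ut)]),solve(b0,[(q,XS,us)]),solve(b0,[(p,T[:3],ut),(q,XS,us)]);print(B1,B2,B)
P=pose(*H,[[x,0,0] for x in(-.0975,-.0325,.0325,.0975)]);print(P)
json.dump(dict(H=list(H),B=list(B)),open("poses.json","w"))
y=H[2]-49.5
plan([(.5,.25,.245,-60),(P[0,0],P[0,1],.16,y),(P[0,0],P[0,1],.096,y)])
E
```

```text
[  0.504   -0.3322 -71.7651] [  0.5049  -0.3339 -71.2798] [  0.5044  -0.333  -71.4107]
[  0.488    0.3059 -66.0756] [  0.4889   0.3089 -65.0933] [  0.4895   0.3068 -65.4406]
[[ 0.4733 -0.2406  0.    ]
 [ 0.494  -0.3022  0.    ]
 [ 0.5147 -0.3638  0.    ]
 [ 0.5354 -0.4254  0.    ]]
[[0.139,0.094,0.0],0.123]
[[0.154,0.066,0.0],0.123]
[[0.164,0.035,0.0],0.122]
  -> [  0.5     0.25    0.245 -59.983]
[[0.171,0.112,0.035],0.226]
[[0.2,0.045,0.036],0.225]
[[0.203,-0.027,0.035],0.226]
  -> [   0.474   -0.241    0.16  -120.913]
[[0.0,0.0,0.08],-0.0]
  -> [   0.474   -0.241    0.096 -120.913]
```

>>> send_rows --deltas '[[[0.139,0.094,0],0.123],[[0.139,0.094,0],0.123],[[0.139,0.094,0],0.123],[[0.139,0.094,0],0.123],[[0.139,0.094,0],0.123]]' --gripper 0.6

```text
clock: 2.67
tool_pos: [0.3715, 0.4823, 0.293]
orientation: [-180.0, 0.0, -38.1]
force: [-0.6, 0.4, -0.7]
opening: 0.0597
gripper_force: 0.0
```

>>> send_rows --deltas '[[[0.154,0.066,0],0.123],[[0.154,0.066,0],0.123],[[0.154,0.066,0],0.123],[[0.154,0.066,0],0.123],[[0.154,0.066,0],0.123]]'

```text
clock: 3.08
tool_pos: [0.436, 0.3655, 0.2926]
orientation: [-180.0, -0.0, -49.1]
force: [-0.5, -0.6, 0.8]
opening: 0.0522
gripper_force: 0.0
```

>>> send_rows --deltas '[[[0.164,0.035,0],0.122],[[0.164,0.035,0],0.122],[[0.164,0.035,0],0.122],[[0.164,0.035,0],0.122],[[0.164,0.035,0],0.122]]'

```text
clock: 3.5
tool_pos: [0.5009, 0.2488, 0.2922]
orientation: [-180.0, -0.0, -60.1]
force: [0.4, 0.4, 0.2]
opening: 0.0528
gripper_force: 0.0
```

>>> send_rows --deltas '[[[0.171,0.112,0.035],0.226],[[0.171,0.112,0.035],0.226],[[0.171,0.112,0.035],0.226],[[0.171,0.112,0.035],0.226],[[0.171,0.112,0.035],0.226]]'

```text
clock: 3.92
tool_pos: [0.4889, 0.0832, 0.2629]
orientation: [179.8, -0.0, -80.5]
force: [0.3, 0.5, -1.3]
opening: 0.0524
gripper_force: 0.0
```

>>> send_rows --deltas '[[[0.2,0.045,0.036],0.225],[[0.2,0.045,0.036],0.225],[[0.2,0.045,0.036],0.225],[[0.2,0.045,0.036],0.225],[[0.2,0.045,0.036],0.225]]'

```text
clock: 4.33
tool_pos: [0.481, -0.0807, 0.234]
orientation: [179.9, -0.1, -100.8]
force: [-0.0, 0.1, -0.1]
opening: 0.0523
gripper_force: 0.0
```

>>> send_rows --deltas '[[[0.203,-0.027,0.035],0.226],[[0.203,-0.027,0.035],0.226],[[0.203,-0.027,0.035],0.226],[[0.203,-0.027,0.035],0.226],[[0.203,-0.027,0.035],0.226]]'

```text
clock: 4.75
tool_pos: [0.4734, -0.2445, 0.2057]
orientation: [179.9, -0.1, -121.1]
force: [0.8, 0.2, 0.2]
opening: 0.0525
gripper_force: 0.0
```

>>> send_rows --deltas '[[[-0.004,0.002,0.03],0],[[-0.004,0.002,0.06],0],[[-0.004,0.002,0.078],0],[[-0.004,0.002,0.078],0],[[-0.004,0.002,0.078],0]]'

```text
clock: 5.17
tool_pos: [0.4745, -0.2362, 0.1446]
orientation: [179.9, -0.0, -120.8]
force: [0.6, -0.3, -0.1]
opening: 0.0526
gripper_force: 0.0
```

>>> send_rows --deltas '[[[0,0,0],0],[[0,0,0],0],[[0,0,0],0],[[0,0,0],0],[[0,0,0],0]]' --gripper 0

```text
clock: 5.58
tool_pos: [0.4741, -0.237, 0.1456]
orientation: [-179.9, 0.0, -120.9]
force: [0.5, -0.1, 0.1]
opening: 0.0249
gripper_force: 0.0
```

>>> send_rows --deltas '[[[0,0,0],0],[[0,0,0],0],[[0,0,0],0],[[0,0,0],0],[[0,0,0],0]]'

```text
clock: 6.0
tool_pos: [0.4742, -0.2372, 0.1452]
orientation: [-180.0, 0.0, -120.9]
force: [0.9, -1.1, 1.6]
opening: 0.0119
gripper_force: 29.9
```

>>> send_rows --deltas '[[[0,0,0],0],[[0.004,0,0.001],0],[[0.004,0,0.001],0],[[0.004,0,0.001],0],[[0.004,0,0.001],0]]' --gripper 0.25

```text
clock: 6.42
tool_pos: [0.472, -0.2398, 0.144]
orientation: [180.0, -0.0, -120.9]
force: [0.1, 0.1, -0.1]
opening: 0.0217
gripper_force: 0.0
```

>>> send_rows --deltas '[[[0,0,0],0],[[0,0,0],0],[[0,0,0],0],[[0,0,0],0],[[0,0,0],0]]' --gripper 0

```text
clock: 6.83
tool_pos: [0.4725, -0.2399, 0.1442]
orientation: [-180.0, 0.0, -120.9]
force: [1.2, -2.5, -1.4]
opening: 0.0117
gripper_force: 30.0
```

>>> send_rows --deltas '[[[0,0,0],-0.05],[[0,0,0],-0.1],[[0,0,0],-0.15],[[0,0,0],-0.2],[[0,0,0],-0.25]]'

```text
clock: 7.25
tool_pos: [0.4724, -0.2398, 0.1445]
orientation: [-180.0, -0.0, -98.2]
force: [-0.2, -0.4, 3.5]
opening: 0.012
gripper_force: 30.0
```

>>> send_rows --deltas '[[[0,0,0],-0.05],[[0,0,0],-0.1],[[0,0,0],-0.15],[[0,0,0],-0.2],[[0,0,0],-0.23]]'

```text
clock: 7.67
tool_pos: [0.4731, -0.24, 0.1454]
orientation: [-179.9, -0.1, -77.4]
force: [-0.0, 0.0, 8.2]
opening: 0.0119
gripper_force: 30.0
```

>>> send_rows --deltas '[[[0,0,-0.005],0],[[0,0,-0.01],0],[[0,0,-0.01],0],[[0,0,-0.01],0],[[0,0,-0.01],0]]'

```text
clock: 8.08
tool_pos: [0.4719, -0.2397, 0.1519]
orientation: [180.0, 0.0, -77.8]
force: [0.9, 0.5, -1.4]
opening: 0.012
gripper_force: 30.0
```

```bash
cat > boxpos.py <<'E'
from plan import *
import json
J=json.load(open("poses.json"));H,B=J["H"],J["B"]
PL=[(-.032,.028),(.032,.028),(-.032,-.014),(.032,-.014)]
HP=pose(*H,[[x,0,0] for x in(-.0975,-.0325,.0325,.0975)])
def to_box(i):
    s=now();x,y=s[:2]
    b=pose(*B,[[*PL[i],0]])[0];yw=B[2]-90
    c=plan([(x,y,.21,s[3]),(b[0],b[1],.21,yw),(b[0],b[1],.11,yw),(b[0],b[1],.062,yw)],s)
    return c
def to_plug(i,c,dx=0,dy=0):
    yw=H[2]-49.5;h=HP[i]+[dx,dy,0]
    print("back");return plan([(c[0],c[1],.18,c[3]),(h[0],h[1],.18,yw),(h[0],h[1],.13,yw),(h[0],h[1],.097,yw)],c)
E
python3 -c "
from boxpos import *
c=to_box(0);to_plug(1,c)"
```

```text
[[0.0,0.0,-0.131],-0.0]
  -> [  0.472  -0.24    0.21  -77.755]
[[-0.236,-0.064,-0.0],0.288]
[[-0.241,0.046,-0.0],0.288]
[[-0.196,0.146,-0.0],0.287]
  -> [   0.502    0.347    0.21  -155.425]
[[-0.0,0.001,0.125],0.0]
  -> [   0.501    0.348    0.11  -155.425]
[[-0.0,-0.0,0.06],0.0]
  -> [   0.501    0.348    0.062 -155.425]
back
[[0.0,0.0,-0.148],-0.0]
  -> [   0.501    0.348    0.18  -155.425]
[[0.087,-0.184,0.0],-0.096]
[[0.113,-0.169,0.0],-0.096]
[[0.137,-0.15,0.0],-0.096]
[[0.158,-0.127,0.0],-0.095]
  -> [   0.494   -0.302    0.18  -120.955]
[[-0.0,0.0,0.063],-0.0]
  -> [   0.494   -0.302    0.13  -120.955]
[[-0.0,0.0,0.041],-0.0]
  -> [   0.494   -0.302    0.097 -120.955]
```

>>> send_rows --deltas '[[[0,0,-0.03],0],[[0,0,-0.07],0],[[0,0,-0.11],0],[[0,0,-0.131],0],[[0,0,-0.131],0]]'

```text
clock: 8.5
tool_pos: [0.4739, -0.2403, 0.2611]
orientation: [-179.7, -0.2, -77.7]
force: [-0.1, 0.6, -0.6]
opening: 0.0122
gripper_force: 30.0
```

>>> send_rows --deltas '[[[-0.047,-0.013,0],0.058],[[-0.094,-0.026,0],0.115],[[-0.142,-0.038,0],0.173],[[-0.189,-0.051,0],0.23],[[-0.236,-0.064,0],0.288]]'

```text
clock: 8.92
tool_pos: [0.4812, -0.0429, 0.2562]
orientation: [179.9, -0.0, -103.9]
force: [0.5, 0.3, -0.8]
opening: 0.0117
gripper_force: 30.0
```

>>> send_rows --deltas '[[[-0.048,0.009,0],0.058],[[-0.096,0.018,0],0.115],[[-0.145,0.028,0],0.173],[[-0.193,0.037,0],0.23],[[-0.241,0.046,0],0.288]]'

```text
clock: 9.33
tool_pos: [0.4909, 0.1535, 0.2563]
orientation: [180.0, -0.0, -129.8]
force: [0.6, -0.5, -0.3]
opening: 0.0117
gripper_force: 30.0
```

>>> send_rows --deltas '[[[-0.05,0.037,0],0.07],[[-0.1,0.074,0],0.14],[[-0.15,0.112,0],0.21],[[-0.18,0.134,0],0.265],[[-0.196,0.146,0],0.287]]'

```text
clock: 9.75
tool_pos: [0.501, 0.3501, 0.2556]
orientation: [-180.0, -0.1, -155.6]
force: [-0.2, 0.3, -0.7]
opening: 0.0117
gripper_force: 30.0
```

>>> send_rows --deltas '[[[0,0.001,0.03],0],[[0,0.001,0.07],0],[[0,0.001,0.11],0],[[0,0.001,0.125],0],[[0,0.001,0.125],0]]'

```text
clock: 10.17
tool_pos: [0.4992, 0.3458, 0.152]
orientation: [-179.8, -0.4, -155.4]
force: [-0.4, 0.2, -0.4]
opening: 0.0123
gripper_force: 30.0
```

>>> send_rows --deltas '[[[0,0,0.015],0],[[0,0,0.03],0],[[0,0,0.045],0],[[0,0,0.055],0],[[0,0,0.055],0]]'

```text
clock: 10.58
tool_pos: [0.5008, 0.3471, 0.1118]
orientation: [-180.0, -0.1, -155.4]
force: [0.3, 0.2, -1.4]
opening: 0.0119
gripper_force: 30.0
```

>>> send_rows --deltas '[[[0,0,0],0],[[0,0,0],0],[[0,0,0],0],[[0,0,0],0],[[0,0,0],0]]' --gripper 0.27

```text
clock: 11.0
tool_pos: [0.5014, 0.3478, 0.1136]
orientation: [180.0, 0.1, -155.4]
force: [-0.3, 0.2, -0.6]
opening: 0.0235
gripper_force: 0.0
```

>>> send_rows --deltas '[[[0,0,-0.03],0],[[0,0,-0.07],0],[[0,0,-0.11],0],[[0,0,-0.148],0],[[0,0,-0.148],0]]'

```text
clock: 11.42
tool_pos: [0.5034, 0.3495, 0.2387]
orientation: [179.8, 0.6, -155.3]
force: [1.4, 1.0, -0.3]
opening: 0.0237
gripper_force: 0.0
```

>>> send_rows --deltas '[[[0.02,-0.037,0],-0.02],[[0.04,-0.074,0],-0.04],[[0.06,-0.111,0],-0.06],[[0.075,-0.148,0],-0.08],[[0.087,-0.184,0],-0.096]]' --gripper 0.6

```text
clock: 11.83
tool_pos: [0.4986, 0.1832, 0.2317]
orientation: [180.0, 0.0, -146.6]
force: [0.6, 0.1, -0.6]
opening: 0.0501
gripper_force: 0.0
```

```bash
python3 -c "
from boxpos import *
p=ctrl.snapshot('top');q=ctrl.snapshot('scene')
A,_=crop(p,(130,218),100,75,4);C,_=crop(q,(290,165),100,75,4);cv2.imwrite('pics/b1.png',np.hstack([A,C]))
print(now())"
```

```text
[   0.4988    0.1815    0.2317 -146.8377]
```

View pics/b1.png

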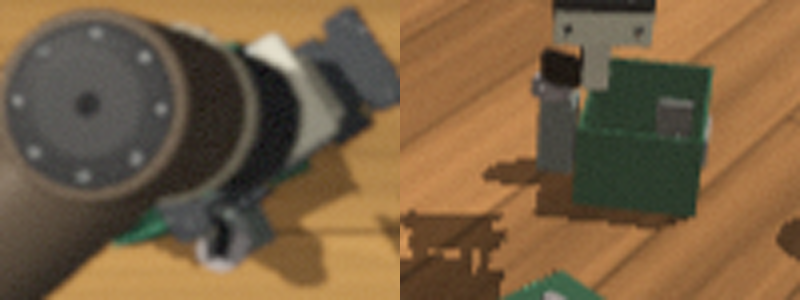

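Plug 0 stands upright in the box, at (675,112) in the right half of the crop. On to plug 1.

```bash
python3 -c "
from boxpos import *
h=HP[1];plan([(h[0],h[1],.15,H[2]-49.5),(h[0],h[1],.097,H[2]-49.5)])"
```

```text
[[0.112,-0.168,0.014],-0.096]
[[0.136,-0.149,0.015],-0.096]
[[0.156,-0.126,0.014],-0.096]
  -> [   0.494   -0.302    0.15  -120.918]
[[0.0,-0.0,0.067],-0.0]
  -> [   0.494   -0.302    0.097 -120.918]
```

>>> send_rows --deltas '[[[0.022,-0.034,0.003],-0.019],[[0.045,-0.067,0.006],-0.038],[[0.067,-0.101,0.009],-0.058],[[0.09,-0.134,0.012],-0.077],[[0.112,-0.168,0.014],-0.096]]'

```text
clock: 12.35
tool_pos: [0.4978, 0.0223, 0.2202]
orientation: [-180.0, 0.0, -138.0]
force: [1.0, -0.1, 0.1]
opening: 0.0527
gripper_force: 0.0
```

>>> send_rows --deltas '[[[0.027,-0.03,0.003],-0.019],[[0.054,-0.06,0.006],-0.038],[[0.081,-0.09,0.009],-0.058],[[0.109,-0.12,0.012],-0.077],[[0.136,-0.149,0.015],-0.096]]'

```text
clock: 12.77
tool_pos: [0.4967, -0.1394, 0.2083]
orientation: [-180.0, 0.0, -129.4]
force: [0.6, 0.3, 0.2]
opening: 0.0525
gripper_force: 0.0
```

>>> send_rows --deltas '[[[0.035,-0.028,0.003],-0.019],[[0.07,-0.056,0.006],-0.038],[[0.105,-0.085,0.009],-0.058],[[0.14,-0.113,0.012],-0.077],[[0.156,-0.126,0.014],-0.096]]'

```text
clock: 13.18
tool_pos: [0.4951, -0.3016, 0.1966]
orientation: [-180.0, -0.0, -120.8]
force: [0.8, -0.4, 0.8]
opening: 0.0527
gripper_force: 0.0
```

>>> send_rows --deltas '[[[0,0,0],0],[[0,0,0],0],[[0,0,0],0],[[0,0,0],0],[[0,0,0],0]]'

```text
clock: 13.6
tool_pos: [0.4955, -0.2976, 0.1973]
orientation: [-180.0, 0.0, -120.8]
force: [0.1, 0.6, 0.6]
opening: 0.0526
gripper_force: 0.0
```

>>> send_rows --deltas '[[[0.006,0,0.02],0],[[0.006,0,0.04],0],[[0.006,0,0.06],0],[[0.006,0,0.066],0],[[0.006,0,0.066],0]]'

```text
clock: 14.02
tool_pos: [0.4922, -0.3018, 0.1432]
orientation: [179.9, -0.0, -120.8]
force: [0.1, -0.5, 1.2]
opening: 0.0529
gripper_force: 0.0
```

>>> send_rows --deltas '[[[0,0,0],0],[[0,0,0],0],[[0,0,0],0],[[0,0,0],0],[[0,0,0],0]]' --gripper 0

```text
clock: 14.43
tool_pos: [0.4929, -0.3027, 0.1448]
orientation: [-179.9, 0.0, -120.8]
force: [-0.4, 0.8, 0.3]
opening: 0.0246
gripper_force: 0.0
```

>>> send_rows --deltas '[[[0,0,0],0],[[0,0,0],0],[[0,0,0],0],[[0,0,0],0],[[0,0,0],0]]'

```text
clock: 14.85
tool_pos: [0.493, -0.3027, 0.1444]
orientation: [-180.0, 0.0, -120.8]
force: [1.3, -0.1, 1.9]
opening: 0.0121
gripper_force: 29.9
```

>>> send_rows --deltas '[[[0,0,0],-0.05],[[0,0,0],-0.1],[[0,0,0],-0.15],[[0,0,0],-0.2],[[0,0,0],-0.25]]'

```text
clock: 15.27
tool_pos: [0.4929, -0.3027, 0.1446]
orientation: [-180.0, -0.0, -98.1]
force: [0.4, 0.8, 4.5]
opening: 0.0118
gripper_force: 29.9
```

>>> send_rows --deltas '[[[0,0,0],-0.05],[[0,0,0],-0.1],[[0,0,0],-0.15],[[0,0,0],-0.2],[[0,0,0],-0.23]]'

```text
clock: 15.68
tool_pos: [0.4934, -0.303, 0.1454]
orientation: [-179.9, -0.1, -77.3]
force: [-0.7, 1.2, 8.3]
opening: 0.012
gripper_force: 29.9
```

>>> send_rows --deltas '[[[0,0,-0.01],0],[[0,0,-0.02],0],[[0,0,-0.02],0],[[0,0,-0.02],0],[[0,0,-0.02],0]]'

```text
clock: 16.1
tool_pos: [0.4924, -0.3025, 0.16]
orientation: [180.0, 0.0, -77.7]
force: [1.3, -0.6, -0.5]
opening: 0.0117
gripper_force: 29.9
```

```bash
python3 -c "
from boxpos import *
to_box(1)"
```

```text
[[0.0,0.0,-0.121],-0.0]
  -> [  0.492  -0.303   0.21  -77.674]
[[-0.238,-0.067,-0.0],0.288]
[[-0.243,0.043,-0.0],0.288]
[[-0.2,0.145,-0.0],0.288]
  -> [   0.529    0.289    0.21  -155.434]
[[0.0,0.0,0.125],0.0]
  -> [   0.529    0.289    0.11  -155.434]
[[0.0,0.0,0.06],0.0]
  -> [   0.529    0.289    0.062 -155.434]
```

>>> send_rows --deltas '[[[0,0,-0.03],0],[[0,0,-0.07],0],[[0,0,-0.11],0],[[0,0,-0.121],0],[[0,0,-0.121],0]]'

```text
clock: 16.52
tool_pos: [0.4938, -0.3031, 0.26]
orientation: [-179.7, -0.2, -77.6]
force: [-0.2, -0.4, -0.6]
opening: 0.0118
gripper_force: 29.9
```

>>> send_rows --deltas '[[[-0.048,-0.013,0],0.058],[[-0.095,-0.027,0],0.115],[[-0.143,-0.04,0],0.173],[[-0.19,-0.054,0],0.23],[[-0.238,-0.067,0],0.288]]'

```text
clock: 16.93
tool_pos: [0.5033, -0.1036, 0.2556]
orientation: [179.9, -0.0, -103.9]
force: [2.1, 1.9, -0.2]
opening: 0.0116
gripper_force: 29.9
```

>>> send_rows --deltas '[[[-0.048,0.009,0],0.058],[[-0.096,0.018,0],0.115],[[-0.145,0.027,0],0.173],[[-0.193,0.035,0],0.23],[[-0.243,0.043,0],0.288]]'

```text
clock: 17.35
tool_pos: [0.5152, 0.0935, 0.2558]
orientation: [179.9, -0.1, -129.7]
force: [1.9, -0.1, -0.7]
opening: 0.0119
gripper_force: 29.9
```

>>> send_rows --deltas '[[[-0.05,0.037,0],0.07],[[-0.1,0.074,0],0.14],[[-0.15,0.112,0],0.21],[[-0.185,0.134,0],0.265],[[-0.2,0.145,0],0.288]]'

```text
clock: 17.77
tool_pos: [0.5278, 0.292, 0.2553]
orientation: [-180.0, -0.1, -155.6]
force: [1.3, -0.7, -0.6]
opening: 0.012
gripper_force: 29.9
```

>>> send_rows --deltas '[[[0,0,0.03],0],[[0,0,0.07],0],[[0,0,0.11],0],[[0,0,0.125],0],[[0,0,0.125],0]]'

```text
clock: 18.18
tool_pos: [0.5261, 0.2873, 0.1516]
orientation: [-179.9, -0.5, -155.4]
force: [-0.7, 0.7, -1.0]
opening: 0.0114
gripper_force: 29.9
```

>>> send_rows --deltas '[[[0,0,0.015],0],[[0,0,0.03],0],[[0,0,0.045],0],[[0,0,0.06],0],[[0,0,0.06],0]]'

```text
clock: 18.6
tool_pos: [0.5276, 0.2884, 0.1072]
orientation: [-180.0, -0.2, -155.4]
force: [-0.7, -0.5, -1.4]
opening: 0.0118
gripper_force: 29.9
```

>>> send_rows --deltas '[[[0,0,0],0],[[0,0,0],0],[[0,0,0],0],[[0,0,0],0],[[0,0,0],0]]' --gripper 0.27

```text
clock: 19.02
tool_pos: [0.5287, 0.2894, 0.1098]
orientation: [180.0, 0.1, -155.4]
force: [-0.9, 0.2, 0.3]
opening: 0.0233
gripper_force: 0.0
```

>>> send_rows --deltas '[[[0,0,-0.03],0],[[0,0,-0.07],0],[[0,0,-0.11],0],[[0,0,-0.148],0],[[0,0,-0.148],0]]'

```text
clock: 19.43
tool_pos: [0.5308, 0.2908, 0.2347]
orientation: [179.9, 0.6, -155.3]
force: [-0.4, 0.9, -0.7]
opening: 0.0232
gripper_force: 0.0
```

```bash
python3 -c "
from boxpos import *
h=HP[2];plan([(h[0],h[1],.15,H[2]-49.5),(h[0],h[1],.097,H[2]-49.5)])"
```

```text
[[0.09,-0.184,0.012],-0.096]
[[0.117,-0.168,0.012],-0.095]
[[0.14,-0.149,0.012],-0.096]
[[0.161,-0.126,0.011],-0.095]
  -> [   0.515   -0.364    0.15  -120.932]
[[-0.0,-0.0,0.066],-0.0]
  -> [   0.515   -0.364    0.097 -120.932]
```

>>> send_rows --deltas '[[[0.018,-0.037,0.002],-0.019],[[0.036,-0.074,0.005],-0.038],[[0.054,-0.111,0.007],-0.058],[[0.072,-0.148,0.01],-0.077],[[0.09,-0.184,0.012],-0.096]]' --gripper 0.6

```text
clock: 19.85
tool_pos: [0.5239, 0.1239, 0.2179]
orientation: [180.0, 0.0, -146.6]
force: [0.9, -0.8, 0.6]
opening: 0.0498
gripper_force: 0.0
```

>>> send_rows --deltas '[[[0.023,-0.034,0.002],-0.019],[[0.047,-0.067,0.005],-0.038],[[0.07,-0.101,0.007],-0.058],[[0.094,-0.134,0.01],-0.077],[[0.117,-0.168,0.012],-0.095]]'

```text
clock: 20.27
tool_pos: [0.5193, -0.0399, 0.2084]
orientation: [-180.0, 0.0, -138.1]
force: [0.9, 0.3, 0.7]
opening: 0.0527
gripper_force: 0.0
```

>>> send_rows --deltas '[[[0.028,-0.03,0.003],-0.019],[[0.056,-0.06,0.006],-0.038],[[0.084,-0.09,0.009],-0.058],[[0.112,-0.12,0.012],-0.077],[[0.14,-0.149,0.012],-0.096]]'

```text
clock: 20.68
tool_pos: [0.5153, -0.2035, 0.1985]
orientation: [-180.0, 0.0, -129.5]
force: [1.2, 0.2, -0.3]
opening: 0.0526
gripper_force: 0.0
```

>>> send_rows --deltas '[[[0.035,-0.028,0.003],-0.019],[[0.07,-0.056,0.006],-0.038],[[0.108,-0.085,0.009],-0.058],[[0.144,-0.113,0.011],-0.077],[[0.161,-0.126,0.011],-0.095]]'

```text
clock: 21.1
tool_pos: [0.5108, -0.3689, 0.1893]
orientation: [180.0, -0.0, -121.0]
force: [0.5, 0.2, 0.0]
opening: 0.0523
gripper_force: 0.0
```

>>> send_rows --deltas '[[[0,0,0],0],[[0,0,0],0],[[0,0,0],0],[[0,0,0],0],[[0,0,0],0]]'

```text
clock: 21.52
tool_pos: [0.5117, -0.3644, 0.1901]
orientation: [-180.0, 0.0, -120.9]
force: [0.5, -0.0, 0.2]
opening: 0.0524
gripper_force: 0.0
```

```bash
python3 -c "
from boxpos import *
h=HP[2]+[-.0008,-.0003,0];plan([(h[0],h[1],.097,H[2]-49.5)])"
```

```text
[[-0.002,-0.002,0.058],-0.0]
  -> [   0.514   -0.364    0.097 -120.938]
```

>>> send_rows --deltas '[[[-0.002,-0.002,0.02],0],[[-0.002,-0.002,0.04],0],[[-0.002,-0.002,0.055],0],[[-0.002,-0.002,0.058],0],[[-0.002,-0.002,0.058],0]]'

```text
clock: 21.93
tool_pos: [0.5133, -0.3643, 0.1426]
orientation: [179.9, -0.0, -121.0]
force: [0.8, -0.1, 0.6]
opening: 0.0527
gripper_force: 0.0
```

>>> send_rows --deltas '[[[0,0,0],0],[[0,0,0],0],[[0,0,0],0],[[0,0,0],0],[[0,0,0],0]]' --gripper 0

```text
clock: 22.35
tool_pos: [0.5137, -0.3649, 0.1438]
orientation: [-180.0, 0.0, -121.0]
force: [0.0, -0.1, 0.4]
opening: 0.0246
gripper_force: 0.0
```

>>> send_rows --deltas '[[[0,0,0],0],[[0,0,0],0],[[0,0,0],0],[[0,0,0],0],[[0,0,0],0]]'

```text
clock: 22.77
tool_pos: [0.5137, -0.3649, 0.1435]
orientation: [-180.0, -0.0, -121.0]
force: [0.3, -0.8, 0.1]
opening: 0.0119
gripper_force: 29.9
```

>>> send_rows --deltas '[[[0,0,0],-0.05],[[0,0,0],-0.1],[[0,0,0],-0.15],[[0,0,0],-0.2],[[0,0,0],-0.25]]'

```text
clock: 23.18
tool_pos: [0.5139, -0.365, 0.1438]
orientation: [-180.0, -0.0, -98.3]
force: [0.1, 0.4, 3.8]
opening: 0.0122
gripper_force: 29.9
```

>>> send_rows --deltas '[[[0,0,0],-0.05],[[0,0,0],-0.1],[[0,0,0],-0.15],[[0,0,0],-0.2],[[0,0,0],-0.23]]'

```text
clock: 23.6
tool_pos: [0.5146, -0.3654, 0.145]
orientation: [-179.9, -0.1, -77.5]
force: [0.2, 0.4, 8.7]
opening: 0.0119
gripper_force: 29.9
```

>>> send_rows --deltas '[[[0,0,-0.01],0],[[0,0,-0.02],0],[[0,0,-0.02],0],[[0,0,-0.02],0],[[0,0,-0.02],0]]'

```text
clock: 24.02
tool_pos: [0.5134, -0.3647, 0.1592]
orientation: [180.0, 0.0, -77.8]
force: [-0.2, 0.0, -0.6]
opening: 0.0118
gripper_force: 29.9
```

```bash
python3 -c "
from boxpos import *
to_box(2)"
```

```text
[[0.0,0.0,-0.122],-0.0]
  -> [  0.513  -0.365   0.21  -77.849]
[[-0.216,-0.03,-0.0],0.216]
[[-0.213,0.043,-0.0],0.215]
[[-0.187,0.111,-0.0],0.216]
[[-0.14,0.167,-0.0],0.215]
  -> [   0.464    0.33     0.21  -155.429]
[[0.0,0.0,0.125],0.0]
  -> [   0.464    0.33     0.11  -155.429]
[[0.0,0.0,0.06],0.0]
  -> [   0.464    0.33     0.062 -155.429]
```

>>> send_rows --deltas '[[[0,0,-0.03],0],[[0,0,-0.07],0],[[0,0,-0.11],0],[[0,0,-0.122],0],[[0,0,-0.122],0]]'

```text
clock: 24.43
tool_pos: [0.5148, -0.3655, 0.2604]
orientation: [-179.7, -0.2, -77.8]
force: [0.8, -0.1, -0.4]
opening: 0.0119
gripper_force: 29.9
```

>>> send_rows --deltas '[[[-0.043,-0.006,0],0.043],[[-0.086,-0.012,0],0.086],[[-0.13,-0.018,0],0.13],[[-0.173,-0.024,0],0.173],[[-0.216,-0.03,0],0.216]]'

```text
clock: 24.85
tool_pos: [0.4995, -0.1894, 0.2554]
orientation: [179.9, 0.0, -97.5]
force: [0.5, 0.4, -0.6]
opening: 0.0118
gripper_force: 29.9
```

>>> send_rows --deltas '[[[-0.043,0.009,0],0.043],[[-0.085,0.017,0],0.086],[[-0.128,0.026,0],0.129],[[-0.17,0.034,0],0.172],[[-0.213,0.043,0],0.215]]'

```text
clock: 25.27
tool_pos: [0.4868, -0.0161, 0.2558]
orientation: [179.9, -0.1, -116.8]
force: [1.7, 0.8, 0.1]
opening: 0.0118
gripper_force: 29.9
```

>>> send_rows --deltas '[[[-0.037,0.022,0],0.043],[[-0.075,0.044,0],0.086],[[-0.112,0.067,0],0.13],[[-0.15,0.089,0],0.173],[[-0.187,0.111,0],0.216]]'

```text
clock: 25.68
tool_pos: [0.4744, 0.1575, 0.2558]
orientation: [180.0, -0.1, -136.2]
force: [0.7, -0.4, -0.5]
opening: 0.0117
gripper_force: 29.9
```

>>> send_rows --deltas '[[[-0.031,0.037,0],0.05],[[-0.062,0.074,0],0.1],[[-0.093,0.111,0],0.15],[[-0.125,0.149,0],0.2],[[-0.14,0.167,0],0.215]]'

```text
clock: 26.1
tool_pos: [0.4625, 0.3335, 0.2553]
orientation: [-180.0, -0.1, -155.6]
force: [1.2, -0.5, -1.0]
opening: 0.012
gripper_force: 29.9
```

>>> send_rows --deltas '[[[0,0,0.03],0],[[0,0,0.07],0],[[0,0,0.11],0],[[0,0,0.125],0],[[0,0,0.125],0]]'

```text
clock: 26.52
tool_pos: [0.4613, 0.3278, 0.152]
orientation: [-179.8, -0.5, -155.4]
force: [0.1, -1.0, -1.1]
opening: 0.0114
gripper_force: 29.9
```

>>> send_rows --deltas '[[[0,0,0.015],0],[[0,0,0.03],0],[[0,0,0.045],0],[[0,0,0.058],0],[[0,0,0.058],0]]'

```text
clock: 26.93
tool_pos: [0.4627, 0.3292, 0.1089]
orientation: [-179.9, -0.1, -155.4]
force: [-0.1, 0.2, -0.9]
opening: 0.0121
gripper_force: 29.9
```

>>> send_rows --deltas '[[[0,0,0],0],[[0,0,0],0],[[0,0,0],0],[[0,0,0],0],[[0,0,0],0]]' --gripper 0.27

```text
clock: 27.35
tool_pos: [0.4635, 0.3302, 0.1112]
orientation: [180.0, 0.1, -155.4]
force: [0.4, -1.0, -0.4]
opening: 0.0235
gripper_force: 0.0
```

>>> send_rows --deltas '[[[0,0,-0.03],0],[[0,0,-0.07],0],[[0,0,-0.11],0],[[0,0,-0.148],0],[[0,0,-0.148],0]]'

```text
clock: 27.77
tool_pos: [0.4654, 0.3319, 0.236]
orientation: [179.8, 0.6, -155.3]
force: [1.5, 1.9, 1.2]
opening: 0.0242
gripper_force: 0.0
```

```bash
python3 -c "
from boxpos import *
h=HP[3];plan([(h[0],h[1],.15,H[2]-49.5)])"
```

```text
[[0.079,-0.224,0.012],-0.096]
[[0.112,-0.21,0.012],-0.095]
[[0.142,-0.191,0.012],-0.096]
[[0.168,-0.167,0.013],-0.095]
  -> [   0.535   -0.425    0.15  -120.934]
```

>>> send_rows --deltas '[[[0.016,-0.045,0.002],-0.019],[[0.032,-0.09,0.005],-0.038],[[0.047,-0.134,0.007],-0.058],[[0.063,-0.179,0.01],-0.077],[[0.079,-0.224,0.012],-0.096]]' --gripper 0.6

```text
clock: 28.18
tool_pos: [0.4802, 0.1391, 0.2195]
orientation: [180.0, 0.0, -146.6]
force: [1.6, -0.4, 0.4]
opening: 0.0501
gripper_force: 0.0
```

>>> send_rows --deltas '[[[0.022,-0.042,0.002],-0.019],[[0.045,-0.084,0.005],-0.038],[[0.067,-0.126,0.007],-0.057],[[0.09,-0.168,0.01],-0.076],[[0.112,-0.21,0.012],-0.095]]'

```text
clock: 28.6
tool_pos: [0.4974, -0.0507, 0.21]
orientation: [-180.0, 0.1, -138.1]
force: [1.4, 1.1, -0.9]
opening: 0.0526
gripper_force: 0.0
```

>>> send_rows --deltas '[[[0.028,-0.038,0.002],-0.019],[[0.057,-0.076,0.005],-0.038],[[0.085,-0.115,0.007],-0.058],[[0.114,-0.153,0.01],-0.077],[[0.142,-0.191,0.012],-0.096]]'

```text
clock: 29.02
tool_pos: [0.5147, -0.2406, 0.2003]
orientation: [-180.0, 0.0, -129.5]
force: [1.1, 0.3, -0.0]
opening: 0.0531
gripper_force: 0.0
```

>>> send_rows --deltas '[[[0.036,-0.036,0.003],-0.02],[[0.072,-0.072,0.006],-0.04],[[0.108,-0.108,0.009],-0.06],[[0.144,-0.144,0.012],-0.08],[[0.168,-0.167,0.013],-0.095]]'

```text
clock: 29.43
tool_pos: [0.532, -0.4307, 0.1891]
orientation: [180.0, -0.0, -121.0]
force: [0.5, 0.6, 0.6]
opening: 0.0526
gripper_force: 0.0
```

>>> send_rows --deltas '[[[0,0,0],0],[[0,0,0],0],[[0,0,0],0],[[0,0,0],0],[[0,0,0],0]]'

```text
clock: 29.85
tool_pos: [0.5327, -0.4262, 0.1903]
orientation: [-180.0, 0.0, -120.9]
force: [0.5, 0.7, 0.4]
opening: 0.0527
gripper_force: 0.0
```

```bash
python3 -c "
from boxpos import *
h=HP[3]+[-.0008,-.0005,0];plan([(h[0],h[1],.097,H[2]-49.5)])"
```

```text
[[-0.002,-0.002,0.058],-0.0]
  -> [   0.535   -0.426    0.097 -120.929]
```

>>> send_rows --deltas '[[[-0.002,-0.002,0.02],0],[[-0.002,-0.002,0.04],0],[[-0.002,-0.002,0.055],0],[[-0.002,-0.002,0.058],0],[[-0.002,-0.002,0.058],0]]'

```text
clock: 30.27
tool_pos: [0.5343, -0.426, 0.1426]
orientation: [179.9, -0.0, -121.0]
force: [0.1, 0.4, 0.0]
opening: 0.0523
gripper_force: 0.0
```

>>> send_rows --deltas '[[[0,0,0],0],[[0,0,0],0],[[0,0,0],0],[[0,0,0],0],[[0,0,0],0]]' --gripper 0

```text
clock: 30.68
tool_pos: [0.5347, -0.4269, 0.1439]
orientation: [-180.0, 0.0, -121.0]
force: [-0.8, 0.3, -0.5]
opening: 0.0246
gripper_force: 0.0
```

>>> send_rows --deltas '[[[0,0,0],0],[[0,0,0],0],[[0,0,0],0],[[0,0,0],0],[[0,0,0],0]]'

```text
clock: 31.1
tool_pos: [0.5345, -0.4267, 0.1435]
orientation: [-180.0, -0.0, -121.0]
force: [-0.3, 0.2, 1.4]
opening: 0.0119
gripper_force: 29.9
```

>>> send_rows --deltas '[[[0,0,0],-0.05],[[0,0,0],-0.1],[[0,0,0],-0.15],[[0,0,0],-0.2],[[0,0,0],-0.25]]'

```text
clock: 31.52
tool_pos: [0.535, -0.4269, 0.1439]
orientation: [-179.9, -0.0, -98.3]
force: [-0.2, -0.1, 4.3]
opening: 0.0116
gripper_force: 29.9
```

>>> send_rows --deltas '[[[0,0,0],-0.05],[[0,0,0],-0.1],[[0,0,0],-0.15],[[0,0,0],-0.2],[[0,0,0],-0.23]]'

```text
clock: 31.93
tool_pos: [0.5357, -0.4274, 0.1452]
orientation: [-179.9, -0.2, -77.5]
force: [-0.6, 1.1, 7.4]
opening: 0.0117
gripper_force: 29.8
```

>>> send_rows --deltas '[[[0,0,-0.01],0],[[0,0,-0.02],0],[[0,0,-0.02],0],[[0,0,-0.02],0],[[0,0,-0.02],0]]'

```text
clock: 32.35
tool_pos: [0.5344, -0.4265, 0.1591]
orientation: [180.0, 0.0, -77.8]
force: [0.1, 0.1, -1.3]
opening: 0.012
gripper_force: 29.8
```

```bash
python3 -c "
from boxpos import *
to_box(3)"
```

```text
[[0.0,0.0,-0.122],-0.0]
  -> [  0.534  -0.427   0.21  -77.847]
[[-0.216,-0.032,-0.0],0.216]
[[-0.215,0.041,-0.0],0.215]
[[-0.189,0.11,-0.0],0.216]
[[-0.141,0.167,-0.0],0.215]
  -> [   0.49     0.272    0.21  -155.427]
[[-0.0,0.0,0.125],0.0]
  -> [   0.49     0.272    0.11  -155.427]
[[-0.0,0.0,0.06],0.0]
  -> [   0.49     0.272    0.062 -155.427]
```

>>> send_rows --deltas '[[[0,0,-0.03],0],[[0,0,-0.07],0],[[0,0,-0.11],0],[[0,0,-0.122],0],[[0,0,-0.122],0]]'

```text
clock: 32.77
tool_pos: [0.5357, -0.4274, 0.2607]
orientation: [-179.8, -0.2, -77.8]
force: [0.8, 0.2, -0.6]
opening: 0.0121
gripper_force: 29.8
```

>>> send_rows --deltas '[[[-0.043,-0.006,0],0.043],[[-0.086,-0.013,0],0.086],[[-0.13,-0.019,0],0.13],[[-0.173,-0.026,0],0.173],[[-0.216,-0.032,0],0.216]]'

```text
clock: 33.18
tool_pos: [0.5221, -0.2507, 0.2553]
orientation: [179.9, 0.0, -97.5]
force: [0.5, 1.3, -0.6]
opening: 0.0119
gripper_force: 29.8
```

>>> send_rows --deltas '[[[-0.043,0.008,0],0.043],[[-0.086,0.016,0],0.086],[[-0.129,0.025,0],0.129],[[-0.172,0.033,0],0.172],[[-0.215,0.041,0],0.215]]'

```text
clock: 33.6
tool_pos: [0.5111, -0.0761, 0.2557]
orientation: [179.9, -0.0, -116.8]
force: [0.8, 0.5, -0.9]
opening: 0.0116
gripper_force: 29.8
```

>>> send_rows --deltas '[[[-0.038,0.022,0],0.043],[[-0.076,0.044,0],0.086],[[-0.113,0.066,0],0.13],[[-0.151,0.088,0],0.173],[[-0.189,0.11,0],0.216]]'

```text
clock: 34.02
tool_pos: [0.5001, 0.0984, 0.2558]
orientation: [180.0, -0.1, -136.2]
force: [1.1, -0.3, 0.3]
opening: 0.012
gripper_force: 29.8
```

>>> send_rows --deltas '[[[-0.031,0.037,0],0.05],[[-0.062,0.074,0],0.1],[[-0.093,0.111,0],0.15],[[-0.125,0.149,0],0.2],[[-0.141,0.167,0],0.215]]'

```text
clock: 34.43
tool_pos: [0.4887, 0.2749, 0.2555]
orientation: [-180.0, -0.1, -155.6]
force: [-0.5, 0.2, -0.8]
opening: 0.0119
gripper_force: 29.8
```

>>> send_rows --deltas '[[[0,0,0.03],0],[[0,0,0.07],0],[[0,0,0.11],0],[[0,0,0.125],0],[[0,0,0.125],0]]'

```text
clock: 34.85
tool_pos: [0.4873, 0.2695, 0.1522]
orientation: [-179.9, -0.5, -155.4]
force: [-0.2, -0.6, 0.1]
opening: 0.0117
gripper_force: 29.8
```

>>> send_rows --deltas '[[[0,0,0.015],0],[[0,0,0.03],0],[[0,0,0.045],0],[[0,0,0.058],0],[[0,0,0.058],0]]'

```text
clock: 35.27
tool_pos: [0.4889, 0.2707, 0.1089]
orientation: [-180.0, -0.2, -155.4]
force: [-0.2, -0.4, 0.1]
opening: 0.0116
gripper_force: 29.8
```

>>> send_rows --deltas '[[[0,0,0],0],[[0,0,0],0],[[0,0,0],0],[[0,0,0],0],[[0,0,0],0]]' --gripper 0.27

```text
clock: 35.68
tool_pos: [0.4898, 0.2717, 0.1112]
orientation: [180.0, 0.1, -155.4]
force: [0.5, -0.0, 0.3]
opening: 0.0233
gripper_force: 0.0
```

>>> send_rows --deltas '[[[0,0,-0.03],0],[[0,0,-0.07],0],[[0,0,-0.11],0],[[0,0,-0.16],0],[[0,0,-0.16],0]]'

```text
clock: 36.1
tool_pos: [0.4924, 0.2734, 0.2469]
orientation: [179.9, 0.7, -155.3]
force: [2.0, 1.0, 1.0]
opening: 0.024
gripper_force: 0.0
```

```bash
python3 -c "
from boxpos import *
plan([(.52,.0,.2,-80)])"
```

```text
[[0.037,-0.108,-0.0],-0.279]
[[0.08,-0.082,-0.0],-0.279]
[[0.107,-0.041,-0.0],-0.279]
  -> [  0.52    0.      0.2   -79.966]
```

```bash
python3 -c "
from boxpos import *
plan([(.48,-.25,.2,-60)])"
```

```text
[[0.096,-0.196,-0.0],-0.353]
[[0.185,-0.116,-0.0],-0.353]
[[0.218,-0.002,-0.0],-0.353]
  -> [  0.48   -0.25    0.2   -59.986]
```

>>> send_rows --deltas '[[[0.019,-0.039,0],-0.07],[[0.038,-0.078,0],-0.14],[[0.058,-0.118,0],-0.21],[[0.077,-0.157,0],-0.28],[[0.096,-0.196,0],-0.353]]' --gripper 0.6

```text
clock: 36.52
tool_pos: [0.4847, 0.0955, 0.2389]
orientation: [-180.0, 0.1, -123.3]
force: [-0.1, -0.6, 0.1]
opening: 0.05
gripper_force: 0.0
```

>>> send_rows --deltas '[[[0.037,-0.023,0],-0.07],[[0.074,-0.046,0],-0.14],[[0.111,-0.07,0],-0.21],[[0.148,-0.093,0],-0.28],[[0.185,-0.116,0],-0.353]]'

```text
clock: 36.93
tool_pos: [0.4802, -0.0783, 0.239]
orientation: [-179.9, 0.0, -91.7]
force: [1.9, 0.6, -0.3]
opening: 0.0523
gripper_force: 0.0
```

>>> send_rows --deltas '[[[0.044,0,0],-0.07],[[0.087,0,0],-0.14],[[0.131,0,0],-0.21],[[0.174,0,0],-0.28],[[0.218,-0.002,0],-0.353]]'

```text
clock: 37.35
tool_pos: [0.4755, -0.2516, 0.239]
orientation: [-180.0, -0.0, -60.2]
force: [0.7, 1.0, -0.9]
opening: 0.0526
gripper_force: 0.0
```

```bash
cat > lid.py <<'E'
from boxpos import *
from scipy.optimize import minimize
def green(P,c,r=34):
    h=cv2.cvtColor(P["color"],cv2.COLOR_RGB2HSV).astype(int)
    m=((h[...,0]>50)&(h[...,0]<95)&(h[...,1]>70)).astype(np.uint8)
    k=np.zeros_like(m);k[int(c[1]-r):int(c[1]+r),int(c[0]-r):int(c[0]+r)]=1;m*=k
    n,lab,st,_=cv2.connectedComponentsWithStats(m);i=1+np.argmax(st[1:,4]);m=(lab==i).astype(np.uint8)
    h=cv2.findContours(m,0,1)[0];return cv2.fillConvexPoly(m,cv2.convexHull(max(h,key=len)),1)
def sil(P,pts):
    m=np.zeros((384*4,512*4),np.uint8);cv2.fillConvexPoly(m,cv2.convexHull((proj(P,pts)*4+2).astype(np.int32)),1)
    return cv2.resize(m.astype(np.float32),(512,384),interpolation=cv2.INTER_AREA)
def fit(V,P3,x0):
    f=lambda v:sum(np.abs(sil(P,pose(v[0]/100,v[1]/100,v[2],P3))-m).sum() for P,m in V)
    r=minimize(f,[x0[0]*100,x0[1]*100,x0[2]],method="Nelder-Mead",options=dict(initial_simplex=np.array([x0]*4)*[100,100,1]+np.array([[0,0,0],[1,0,0],[0,1,0],[0,0,4]])));return r.x/[100,100,1],r.fun
E
python3 - <<'E'
from lid import *
p=ctrl.snapshot("top");q=ctrl.snapshot("scene")
L=np.vstack([rect(.166,.126,.01),rect(.166,.126,.015)])
d=ctrl.boxes_of(p,"lid");print([(x["conf"],x["xy"]) for x in d][:2])
l0=[.5927,.013,-15.3];g=[(P,green(P,proj(P,[[*l0[:2],.01]])[0])) for P in(p,q)]
for V in([g[0]],[g[1]],g): r=fit(V,L,l0);print(r)
l=r[0]
def ov(P,c):
    img,og=crop(P,c,100,75,4);og=og-.375
    draw(img,P,pose(*l,rect(.166,.126,.015)),4,og,(0,0,255));draw(img,P,pose(*l,rect(.07,.014,.045)),4,og,(0,255,255))
    draw(img,P,pose(*B,rect(.158,.118,.082)),4,og,(0,0,255))
    c0=pose(*B,[[.008,-.085,0]])[0]
    for t in(.0,.25,.5): draw(img,P,pose(c0[0],c0[1],B[2]-np.degrees(t),rect(.012,.04,.122)),4,og,[(0,255,255),(255,255,0),(0,255,0)][int(t*4)])
    return img
c=[.5927,.013,.02]
cv2.imwrite("pics/l1.png",np.vstack([np.hstack([ov(p,proj(p,[c])[0]),ov(p,(130,218))]),np.hstack([ov(q,proj(q,[c])[0]),ov(q,(290,165))])]))
print(now())
E
```

```text
[(0.92, [0.409, 0.4547])]
(array([  0.5962,   0.0243, -16.3698]), np.float64(1234.5))
(array([  0.5655,   0.0316, -13.7741]), np.float64(68.8125))
(array([  0.5666,   0.0329, -15.6795]), np.float64(1319.3125))
[  0.4755  -0.2519   0.2383 -60.6711]
```

View pics/l1.png

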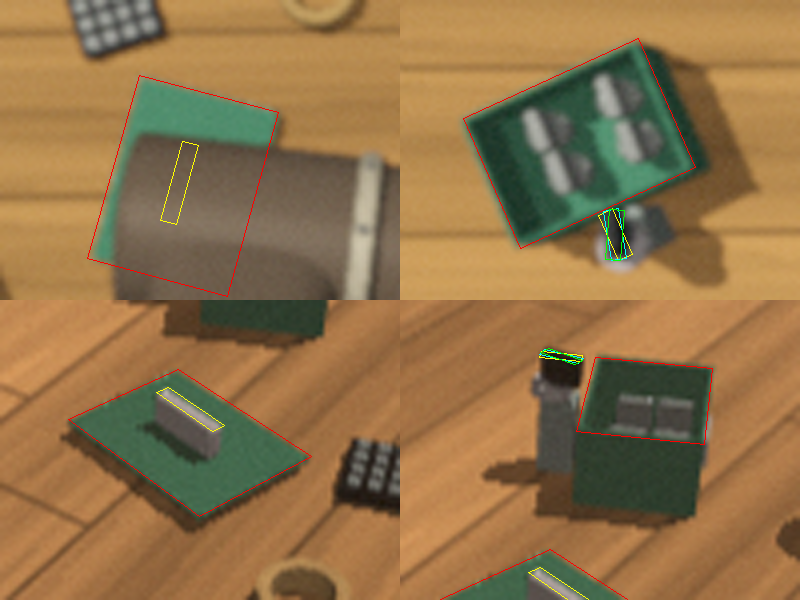

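The scene shows all four plugs standing in the box, and the lid has been knocked aside to about (0.566, 0.032). The overlay fits it in both views, so I fetch the lid.

```bash
python3 -c "
from boxpos import *
plan([(.5665,.0325,.1,-15)])"
```

```text
[[-0.127,-0.137,0.057],-0.254]
[[-0.064,-0.175,0.057],-0.253]
  -> [  0.567   0.032   0.1   -15.041]
```

>>> send_rows --deltas '[[[-0.025,-0.027,0.011],-0.05],[[-0.051,-0.055,0.022],-0.1],[[-0.076,-0.082,0.034],-0.15],[[-0.102,-0.11,0.046],-0.2],[[-0.127,-0.137,0.057],-0.254]]'

```text
clock: 37.92
tool_pos: [0.5213, -0.1051, 0.1928]
orientation: [-180.0, -0.0, -37.5]
force: [-0.4, -0.6, 0.2]
opening: 0.0525
gripper_force: 0.0
```

>>> send_rows --deltas '[[[-0.013,-0.035,0.011],-0.06],[[-0.026,-0.07,0.022],-0.12],[[-0.045,-0.12,0.034],-0.18],[[-0.06,-0.16,0.046],-0.24],[[-0.064,-0.175,0.057],-0.253]]'

```text
clock: 38.33
tool_pos: [0.5673, 0.0397, 0.1473]
orientation: [-179.9, -0.1, -14.4]
force: [-0.3, -0.1, 0.3]
opening: 0.0524
gripper_force: 0.0
```

>>> send_rows --deltas '[[[0,0,0],0],[[0,0,0],0],[[0,0,0],0],[[0,0,0],0],[[0,0,0],0]]'

```text
clock: 38.75
tool_pos: [0.5661, 0.0341, 0.148]
orientation: [-180.0, -0.0, -14.9]
force: [0.1, -1.0, 0.5]
opening: 0.053
gripper_force: 0.0
```

```bash
python3 - <<'E'
from lid import *
q=ctrl.snapshot("scene")
L=np.vstack([rect(.166,.126,.01),rect(.166,.126,.015)]);l0=[.566,.032,-15]
print(fit([(q,green(q,proj(q,[[*l0[:2],.01]])[0]))],L,l0));plan([(.5665,.0325,.038,-15)])
E
```

```text
(array([  0.5658,   0.0329, -15.8653]), np.float64(77.8125))
[[0.001,0.002,0.079],0.001]
  -> [  0.566   0.032   0.038 -15.04 ]
```

>>> send_rows --deltas '[[[0,0.001,0.02],0.006],[[0,0.001,0.04],0.006],[[0,0.001,0.06],0.006],[[0,0.001,0.07],0.006],[[0,0.001,0.077],0.006]]'

```text
clock: 39.22
tool_pos: [0.5656, 0.0332, 0.0851]
orientation: [180.0, 0.0, -15.5]
force: [0.6, -0.1, -0.6]
opening: 0.0525
gripper_force: 0.0
```

>>> send_rows --deltas '[[[0,0,0],0],[[0,0,0],0],[[0,0,0],0],[[0,0,0],0],[[0,0,0],0]]' --gripper 0

```text
clock: 39.63
tool_pos: [0.5664, 0.0341, 0.0865]
orientation: [-180.0, -0.1, -15.4]
force: [-0.2, -0.9, 0.1]
opening: 0.0248
gripper_force: 0.0
```

>>> send_rows --deltas '[[[0,0,0],0],[[0,0,0],0],[[0,0,0],0],[[0,0,0],0],[[0,0,0],0]]'

```text
clock: 40.05
tool_pos: [0.5659, 0.0336, 0.0862]
orientation: [180.0, -0.0, -15.4]
force: [-1.2, -3.1, 6.0]
opening: 0.0137
gripper_force: 30.0
```

>>> send_rows --deltas '[[[0,0,-0.02],0],[[0,0,-0.04],0],[[0,0,-0.06],0],[[0,0,-0.08],0],[[0,0,-0.1],0]]'

```text
clock: 40.47
tool_pos: [0.5653, 0.034, 0.1657]
orientation: [180.0, 0.1, -15.4]
force: [0.0, 0.3, -3.2]
opening: 0.014
gripper_force: 30.0
```

>>> send_rows --deltas '[[[0,0,-0.03],0],[[0,0,-0.06],0],[[0,0,-0.08],0],[[0,0,-0.08],0],[[0,0,-0.08],0]]'

```text
clock: 40.88
tool_pos: [0.5658, 0.0342, 0.2295]
orientation: [-179.9, -0.0, -15.4]
force: [-0.5, -0.1, -4.2]
opening: 0.0138
gripper_force: 30.0
```

```bash
python3 - <<'E'
from boxpos import *
s=now();print(s)
p=ctrl.snapshot("top");q=ctrl.snapshot("scene");g=s[:2];dz=s[2]-.0856
def ov(P):
    l=[g[0],g[1],s[3]];img,og=crop(P,proj(P,[[g[0],g[1],.04+dz]])[0],100,75,4);og=og-.375
    draw(img,P,pose(*l,rect(.166,.126,.015+dz)),4,og,(0,0,255));draw(img,P,pose(*l,rect(.07,.014,.045+dz)),4,og,(0,255,255));return img
cv2.imwrite("pics/l2.png",np.hstack([ov(p),ov(q)]))
plan([(B[0],B[1],.17,B[2])])
E
```

```text
[  0.5658   0.0342   0.2295 -15.417 ]
[[-0.091,-0.152,0.007],0.278]
[[-0.146,-0.099,0.007],0.278]
  -> [  0.49    0.306   0.17  -65.463]
```

View pics/l2.png

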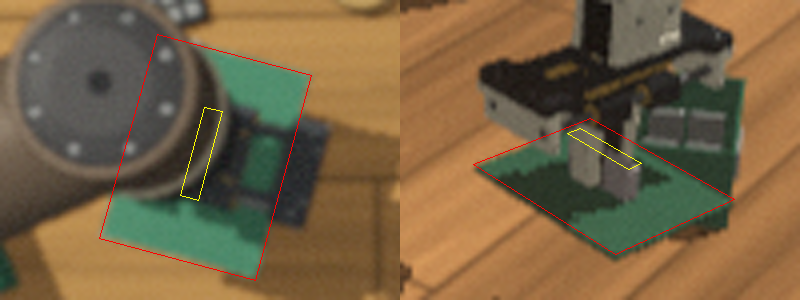

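>>> send_rows --deltas '[[[-0.018,-0.03,0],0.055],[[-0.036,-0.06,0],0.11],[[-0.055,-0.091,0],0.167],[[-0.073,-0.122,0],0.222],[[-0.091,-0.152,0],0.278]]'

```text
clock: 41.4
tool_pos: [0.5269, 0.1713, 0.2278]
orientation: [179.8, 0.1, -40.7]
force: [0.9, -0.3, -4.5]
opening: 0.0137
gripper_force: 30.0
```

>>> send_rows --deltas '[[[-0.035,-0.022,0],0.06],[[-0.07,-0.045,0],0.12],[[-0.105,-0.07,0],0.19],[[-0.135,-0.09,0],0.255],[[-0.146,-0.099,0],0.278]]'

```text
clock: 41.82
tool_pos: [0.4889, 0.3094, 0.2277]
orientation: [179.9, -0.0, -65.7]
force: [0.3, -0.4, -3.1]
opening: 0.0138
gripper_force: 30.0
```

>>> send_rows --deltas '[[[0,0,0],0],[[0,0,0],0],[[0,0,0],0],[[0,0,0],0],[[0,0,0],0]]'

```text
clock: 42.23
tool_pos: [0.4907, 0.3056, 0.2295]
orientation: [180.0, -0.0, -65.5]
force: [-0.3, 0.4, -3.6]
opening: 0.0138
gripper_force: 30.0
```

```bash
python3 - <<'E'
from boxpos import *
s=now();print(s)
p=ctrl.snapshot("top");q=ctrl.snapshot("scene");g=s[:2];dz=s[2]-.0862
def ov(P):
    l=[g[0],g[1],s[3]];img,og=crop(P,proj(P,[[g[0],g[1],.02+dz]])[0],100,75,4);og=og-.375
    draw(img,P,pose(*l,rect(.166,.126,.015+dz)),4,og,(0,0,255));draw(img,P,pose(*l,rect(.07,.014,.045+dz)),4,og,(0,255,255))
    draw(img,P,pose(*B,rect(.158,.118,.082)),4,og,(255,0,0));draw(img,P,pose(*B,rect(.158,.118,0)),4,og,(255,0,255));return img
cv2.imwrite("pics/l3.png",np.hstack([ov(p),ov(q)]))
t=pose(*B,[[0,.0015,0]])[0]
plan([(t[0],t[1],.145,B[2]),(t[0],t[1],.109,B[2])])
E
```

```text
[  0.4907   0.3056   0.2295 -65.4761]
[[-0.002,-0.001,0.047],-0.0]
  -> [  0.491   0.308   0.145 -65.482]
[[0.0,0.0,0.045],-0.0]
  -> [  0.491   0.308   0.109 -65.482]
```

View pics/l3.png

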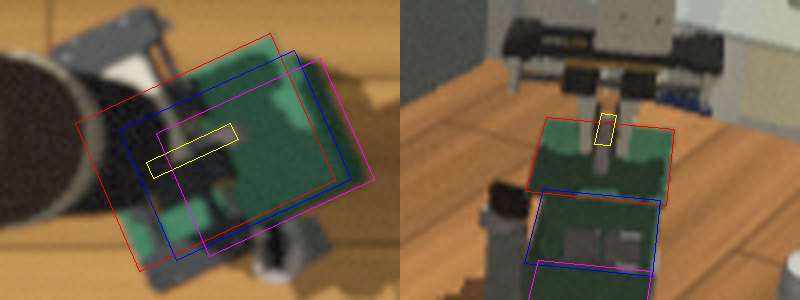

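>>> send_rows --deltas '[[[-0.002,-0.001,0.015],0],[[-0.002,-0.001,0.03],0],[[-0.002,-0.001,0.047],0],[[-0.002,-0.001,0.06],0],[[-0.002,-0.001,0.06],0]]'

```text
clock: 42.75
tool_pos: [0.4898, 0.3071, 0.1795]
orientation: [179.8, -0.1, -65.5]
force: [-1.2, -0.7, -5.6]
opening: 0.0141
gripper_force: 30.0
```

>>> send_rows --deltas '[[[0,0,0.004],0],[[0,0,0.008],0],[[0,0,0.012],0],[[0,0,0.016],0],[[0,0,0.018],0]]'

```text
clock: 43.17
tool_pos: [0.4906, 0.3083, 0.1672]
orientation: [-180.0, 0.0, -65.4]
force: [-0.0, 0.2, -3.5]
opening: 0.0139
gripper_force: 30.0
```

>>> send_rows --deltas '[[[0,0,0.001],0],[[0,0,0.003],0],[[0,0,0.005],0],[[0,0,0.006],0],[[0,0,0.006],0]]'

```text
clock: 43.58
tool_pos: [0.4905, 0.3084, 0.1624]
orientation: [-180.0, 0.0, -65.4]
force: [-0.5, -0.3, -4.4]
opening: 0.0138
gripper_force: 30.0
```

>>> send_rows --deltas '[[[0,0,0.001],0],[[0,0,0.003],0],[[0,0,0.004],0],[[0,0,0.005],0],[[0,0,0.005],0]]'

```text
clock: 44.0
tool_pos: [0.4906, 0.3084, 0.1584]
orientation: [180.0, 0.0, -65.4]
force: [0.1, 0.6, -3.5]
opening: 0.0136
gripper_force: 30.0
```

>>> send_rows --deltas '[[[0,0,0],0],[[0,0,0],0],[[0,0,0],0],[[0,0,0],0],[[0,0,0],0]]' --gripper 0.4

```text
clock: 44.42
tool_pos: [0.4907, 0.3084, 0.1589]
orientation: [-180.0, 0.0, -65.4]
force: [-0.4, -0.6, 0.4]
opening: 0.0343
gripper_force: 0.0
```

>>> send_rows --deltas '[[[0,0,-0.03],0],[[0,0,-0.06],0],[[0,0,-0.09],0],[[0,0,-0.12],0],[[0,0,-0.12],0]]'

```text
clock: 44.83
tool_pos: [0.4923, 0.3096, 0.26]
orientation: [-179.6, 0.1, -65.4]
force: [-0.0, 0.0, -0.3]
opening: 0.0349
gripper_force: 0.0
```

>>> send_rows --deltas '[[[0.04,0,0],0],[[0.09,0,0],0],[[0.14,0,0],0],[[0.19,0,0],0],[[0.24,0,0],0]]'

```text
clock: 45.25
tool_pos: [0.5708, 0.1321, 0.2548]
orientation: [-180.0, 0.0, -65.4]
force: [0.7, 0.6, 0.2]
opening: 0.0351
gripper_force: 0.0
```

>>> send_rows --deltas '[[[0.04,0,0],0],[[0.08,0,0],0],[[0.12,0,0],0],[[0.12,0,0],0],[[0.12,0,0],0]]'

```text
clock: 45.67
tool_pos: [0.6106, 0.0446, 0.2542]
orientation: [180.0, -0.0, -65.6]
force: [0.0, 0.3, -0.1]
opening: 0.0349
gripper_force: 0.0
```

```bash
python3 - <<'E'
from boxpos import *
s=now();print(s)
p=ctrl.snapshot("top");q=ctrl.snapshot("scene")
c0=pose(*B,[[.008,-.085,0]])[0];print(c0)
def ov(P,bar):
    img,og=crop(P,proj(P,[[.47,.29,.09]])[0],66,50,6);og=og-.417
    draw(img,P,pose(*B,rect(.166,.126,.087)),6,og,(0,0,255));draw(img,P,pose(*B,rect(.07,.014,.117)),6,og,(0,255,255))
    if bar:
      for t in(.0,.25,.5): draw(img,P,pose(c0[0],c0[1],B[2]-np.degrees(t),rect(.012,.04,.122)),6,og,[(0,255,255),(255,255,0),(0,255,0)][int(t*4)])
    return img
cv2.imwrite("pics/k1.png",np.vstack([np.hstack([ov(p,1),ov(p,0)]),np.hstack([ov(q,1),ov(q,0)])]))
E
```

```text
[  0.6106   0.0446   0.2542 -65.6095]
[0.4155 0.2642 0.    ]
```

View pics/k1.png

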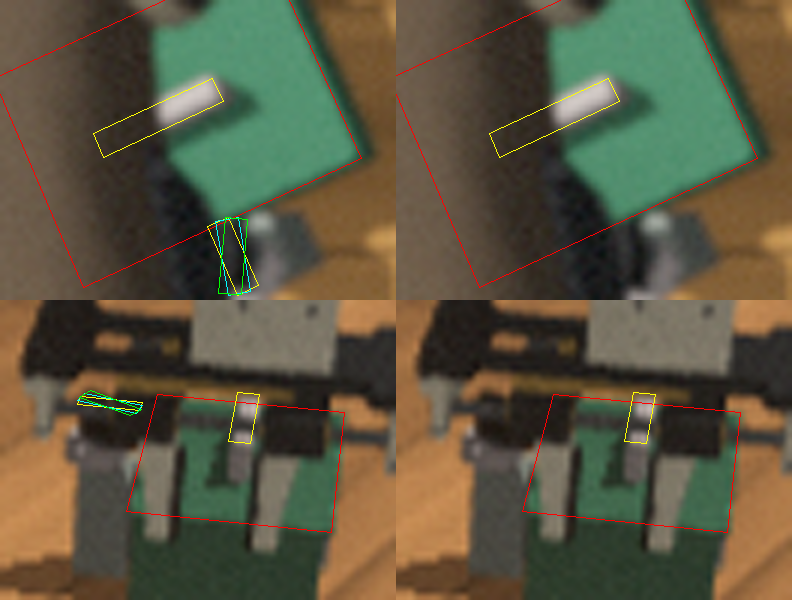

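```bash
python3 - <<'E'
from lid import *
p=ctrl.snapshot("top")
im=cv2.imread("pics/c1.png")[0:300,400:800];g=im.max(2)
m=np.zeros((300,400),np.uint8);m[195:270,195:250]=(g[195:270,195:250]<70)
n,lab,st,cc=cv2.connectedComponentsWithStats(m);i=1+np.argmax(st[1:,4]);m=(lab==i).astype(float);print(st[i],cc[i])
X=np.vstack([rect(.012,.04,.092),rect(.012,.04,.122)])
c0=pose(*B,[[.008,-.085,0]])[0]
def s(v):
    a=np.zeros((300,400),np.uint8);u=(proj(p,pose(c0[0]+v[1]/1e3,c0[1]+v[2]/1e3,B[2]-v[0],X))-[80,180]+.5)*4-.5
    cv2.fillConvexPoly(a,cv2.convexHull(u.astype(np.int32)),1);return np.abs(a-m).sum()
for t in range(-5,40,5):
    b=min((s((t,dx,dy)),dx,dy) for dx in range(-6,7,2) for dy in range(-6,7,2));print(t,b)
plan([(c0[0],c0[1],.17,B[2]+90-10)])
E
```

```text
[ 195  205   39   52 1099] [217.5978 230.6952]
-5 (np.float64(431.0), 2, 2)
0 (np.float64(423.0), 2, 2)
5 (np.float64(399.0), 2, 2)
10 (np.float64(402.0), 2, 0)
15 (np.float64(410.0), 2, 0)
20 (np.float64(433.0), 2, 0)
25 (np.float64(494.0), 2, 2)
30 (np.float64(504.0), 2, 2)
35 (np.float64(569.0), 2, 2)
[[-0.116,0.036,0.016],-0.296]
[[-0.12,-0.02,0.015],-0.296]
[[-0.098,-0.071,0.016],-0.297]
  -> [ 0.416  0.264  0.17  14.597]
```

>>> send_rows --deltas '[[[-0.023,0.007,0.003],-0.06],[[-0.046,0.014,0.006],-0.12],[[-0.07,0.022,0.009],-0.18],[[-0.093,0.029,0.012],-0.24],[[-0.116,0.036,0.016],-0.296]]'

```text
clock: 46.23
tool_pos: [0.5445, 0.1206, 0.242]
orientation: [-180.0, -0.0, -38.4]
force: [0.1, -0.7, -0.3]
opening: 0.035
gripper_force: 0.0
```

>>> send_rows --deltas '[[[-0.024,-0.004,0.003],-0.06],[[-0.048,-0.008,0.006],-0.12],[[-0.072,-0.012,0.009],-0.18],[[-0.096,-0.016,0.012],-0.24],[[-0.12,-0.02,0.015],-0.296]]'

```text
clock: 46.65
tool_pos: [0.4794, 0.1931, 0.23]
orientation: [-180.0, -0.0, -11.8]
force: [-0.1, -0.3, -0.8]
opening: 0.0353
gripper_force: 0.0
```

>>> send_rows --deltas '[[[-0.024,-0.018,0.003],-0.06],[[-0.048,-0.036,0.006],-0.12],[[-0.072,-0.053,0.009],-0.18],[[-0.09,-0.065,0.012],-0.24],[[-0.098,-0.071,0.012],-0.29]]'

```text
clock: 47.07
tool_pos: [0.4139, 0.2654, 0.2201]
orientation: [-180.0, -0.0, 14.4]
force: [-0.2, 0.7, -0.7]
opening: 0.0354
gripper_force: 0.0
```

>>> send_rows --deltas '[[[0,0,0],0],[[0,0,0],0],[[0,0,0],0],[[0,0,0],0],[[0,0,0],0]]'

```text
clock: 47.48
tool_pos: [0.4163, 0.2632, 0.2202]
orientation: [-180.0, -0.0, 13.9]
force: [-0.5, 0.2, -1.2]
opening: 0.0352
gripper_force: 0.0
```

```bash
python3 - <<'E'
from boxpos import *
print(now());plan([(.4165,.265,.114,15.5)])
E
```

```text
[ 0.4163  0.2632  0.2202 13.8567]
[[0.001,-0.002,0.074],-0.018]
  -> [ 0.417  0.265  0.114 15.477]
```

>>> send_rows --deltas '[[[0.001,-0.002,0.02],-0.018],[[0.001,-0.002,0.04],-0.018],[[0.001,-0.002,0.06],-0.018],[[0.001,-0.002,0.072],-0.018],[[0.001,-0.002,0.074],-0.018]]'

```text
clock: 47.9
tool_pos: [0.416, 0.2641, 0.1592]
orientation: [179.9, 0.2, 15.5]
force: [-0.7, 0.3, 0.3]
opening: 0.0349
gripper_force: 0.0
```

>>> send_rows --deltas '[[[0,0,0],0],[[0,0,0],0],[[0,0,0],0],[[0,0,0],0],[[0,0,0],0]]' --gripper 0

```text
clock: 48.32
tool_pos: [0.416, 0.2678, 0.1619]
orientation: [-179.7, -0.1, 15.5]
force: [-11.1, 11.7, 0.0]
opening: 0.0122
gripper_force: 29.0
```

>>> send_rows --deltas '[[[0,0,0],0],[[0,0,0],0],[[0,0,0],0],[[0,0,0],0],[[0,0,0],0]]'

```text
clock: 48.73
tool_pos: [0.416, 0.2678, 0.1619]
orientation: [-179.7, -0.1, 15.5]
force: [-9.7, 10.7, 0.5]
opening: 0.012
gripper_force: 29.0
```

>>> send_rows --deltas '[[[-0.001,-0.004,0],0],[[-0.001,-0.004,0],0],[[-0.001,-0.004,0],0],[[-0.001,-0.004,0],0],[[-0.001,-0.004,0],0]]'

```text
clock: 49.15
tool_pos: [0.4156, 0.2684, 0.1618]
orientation: [-180.0, -0.1, 15.6]
force: [4.2, -1.5, 1.9]
opening: 0.0122
gripper_force: 29.3
```

```bash
python3 -c "
from plant import ctrl
o=ctrl.get_obs();print(o['tool_pos'],o['force'],o['moment'])"
```

```text
[0.41559089 0.26835355 0.16183114] [ 4.19843078 -1.54551091  1.87195336] [-0.83696822 -1.86742474 -0.19392125]
```

>>> send_rows --deltas '[[[0,0,0],0.06],[[0,0,0],0.12],[[0,0,0],0.18],[[0,0,0],0.24],[[0,0,0],0.3]]'

```text
clock: 49.57
tool_pos: [0.4154, 0.268, 0.1619]
orientation: [-180.0, -0.1, -11.7]
force: [3.5, -3.3, 4.5]
opening: 0.0118
gripper_force: 30.0
```

>>> send_rows --deltas '[[[0,0,0],0.06],[[0,0,0],0.12],[[0,0,0],0.18],[[0,0,0],0.24],[[0,0,0],0.3]]'

```text
clock: 49.98
tool_pos: [0.4153, 0.2676, 0.1618]
orientation: [180.0, -0.1, -38.7]
force: [2.3, -5.2, 6.1]
opening: 0.0123
gripper_force: 30.0
```

>>> send_rows --deltas '[[[0,0,0],0.06],[[0,0,0],0.12],[[0,0,0],0.18],[[0,0,0],0.24],[[0,0,0],0.3]]'

```text
clock: 50.4
tool_pos: [0.4149, 0.2674, 0.1618]
orientation: [180.0, -0.1, -65.7]
force: [1.6, -5.5, 7.2]
opening: 0.0117
gripper_force: 30.0
```

```bash
python3 -c "
from plant import ctrl
o=ctrl.get_obs();print(o['tool_pos'],o['orientation'],o['force'],o['moment'],o['joint_pos'])"
```

```text
[0.41494315 0.26735467 0.16182023] [ 1.79991165e+02 -6.73502982e-02 -6.56629779e+01] [ 1.56099223 -5.47728786  7.24635431] [-1.8809115  -0.44506099  0.18301963] [ 55.69570126  11.00666008 -31.83724643   0.0721185  -47.19870945
 -31.4077055 ]
```

>>> send_rows --deltas '[[[0,0,0],0.04],[[0,0,0],0.08],[[0,0,0],0.12],[[0,0,0],0.16],[[0,0,0],0.2]]'

```text
clock: 50.82
tool_pos: [0.4147, 0.2673, 0.1618]
orientation: [180.0, -0.1, -83.6]
force: [-1.0, -4.7, 9.4]
opening: 0.012
gripper_force: 30.0
```

>>> send_rows --deltas '[[[0,0,0],0.03],[[0,0,0],0.06],[[0,0,0],0.09],[[0,0,0],0.12],[[0,0,0],0.15]]'

```text
clock: 51.23
tool_pos: [0.4145, 0.2673, 0.1618]
orientation: [180.0, -0.1, -97.0]
force: [-1.9, -5.0, 10.3]
opening: 0.0116
gripper_force: 30.0
```

```bash
python3 -c "
from plant import ctrl
o=ctrl.get_obs();print(o['tool_pos'],o['orientation'],o['force'],o['moment'])"
```

```text
[0.4144992  0.26726413 0.1618048 ] [ 1.79987932e+02 -7.73838460e-02 -9.70301275e+01] [-1.90015354 -4.98190927 10.34043308] [-1.63974457  0.73225014  0.31260317]
```

>>> send_rows --deltas '[[[0,0,0],0.01],[[0,0,0],0.02],[[0,0,0],0.03],[[0,0,0],0.04],[[0,0,0],0.05]]'

```text
clock: 51.65
tool_pos: [0.4144, 0.2673, 0.1618]
orientation: [180.0, -0.1, -101.4]
force: [-2.8, -4.2, 10.0]
opening: 0.0119
gripper_force: 30.0
```

```bash
python3 -c "
from plant import ctrl
o=ctrl.get_obs();print(o['tool_pos'],o['orientation'],o['force'],o['moment'])"
```

```text
[0.41444681 0.26728488 0.16181709] [ 1.79989114e+02 -7.74192614e-02 -1.01443081e+02] [-2.79763649 -4.19096205  9.96451279] [-1.57536222  0.80434884  0.240173  ]
```

>>> send_rows --deltas '[[[0,0,0],0.01],[[0,0,0],0.02],[[0,0,0],0.03],[[0,0,0],0.04],[[0,0,0],0.05]]'

```text
clock: 52.07
tool_pos: [0.4144, 0.2673, 0.1618]
orientation: [180.0, -0.1, -105.9]
force: [-3.6, -3.7, 9.9]
opening: 0.012
gripper_force: 30.1
```

```bash
python3 -c "
from plant import ctrl
o=ctrl.get_obs();print(o['tool_pos'],o['orientation'],o['force'],o['moment'])"
```

```text
[0.41435745 0.26733037 0.16182173] [ 1.79988987e+02 -7.58244743e-02 -1.05927831e+02] [-3.56142134 -3.67698601  9.9041165 ] [-1.42185826  1.24118946  0.36880285]
```

>>> send_rows --deltas '[[[0,0,0],0.01],[[0,0,0],0.02],[[0,0,0],0.03],[[0,0,0],0.04],[[0,0,0],0.05]]'

```text
clock: 52.48
tool_pos: [0.4143, 0.2675, 0.1618]
orientation: [180.0, -0.1, -110.4]
force: [-3.9, -2.5, 9.6]
opening: 0.0123
gripper_force: 30.9
```

```bash
python3 -c "
from plant import ctrl
o=ctrl.get_obs();print(o['tool_pos'],o['orientation'],o['force'],o['moment'])"
```

```text
[0.41427535 0.26746671 0.16181205] [ 1.79993370e+02 -7.10711804e-02 -1.10393795e+02] [-3.89831868 -2.47546463  9.58766518] [-0.63565625  1.1440255   0.67585088]
```

>>> send_rows --deltas '[[[0,0,0],0],[[0,0,0],0],[[0,0,0],0],[[0,0,0],0],[[0,0,0],0]]' --gripper 0.4

```text
clock: 52.9
tool_pos: [0.4148, 0.2681, 0.1609]
orientation: [180.0, -0.0, -110.4]
force: [0.1, 0.5, -0.2]
opening: 0.0342
gripper_force: 0.0
```

>>> send_rows --deltas '[[[0,0,-0.03],0],[[0,0,-0.06],0],[[0,0,-0.09],0],[[0,0,-0.12],0],[[0,0,-0.12],0]]'

```text
clock: 53.32
tool_pos: [0.4163, 0.2695, 0.2616]
orientation: [-179.8, 0.4, -110.4]
force: [0.4, 0.3, 0.0]
opening: 0.035
gripper_force: 0.0
```

>>> send_rows --deltas '[[[0.03,-0.04,0],0],[[0.05,-0.08,0],0],[[0.08,-0.12,0],0],[[0.1,-0.16,0],0],[[0.12,-0.2,0],0]]'

```text
clock: 53.73
tool_pos: [0.5319, 0.1208, 0.2569]
orientation: [-180.0, 0.0, -110.4]
force: [0.1, 0.9, 0.7]
opening: 0.0352
gripper_force: 0.0
```

>>> send_rows --deltas '[[[0.04,0.01,0],0],[[0.08,0.02,0],0],[[0.12,0.03,0],0],[[0.16,0.04,0],0],[[0.2,0.05,0],0]]'

```text
clock: 54.15
tool_pos: [0.4368, -0.0149, 0.2565]
orientation: [180.0, -0.0, -110.4]
force: [0.8, -1.2, 0.7]
opening: 0.0351
gripper_force: 0.0
```

```bash
python3 - <<'E'
from boxpos import *
print(now())
p=ctrl.snapshot("top");q=ctrl.snapshot("scene")
c0=np.array([.4157,.268])
def ov(P,bar):
    img,og=crop(P,proj(P,[[.47,.29,.09]])[0],66,50,6);og=og-.417
    if bar:
        draw(img,P,pose(*B,rect(.166,.126,.087)),6,og,(0,0,255));draw(img,P,pose(*B,rect(.07,.014,.117)),6,og,(0,255,255))
        for t in(1.9,2.3): draw(img,P,pose(c0[0],c0[1],B[2]-np.degrees(t),rect(.012,.04,.122)),6,og,(255,255,0) if t<2 else (0,255,0))
    return img
cv2.imwrite("pics/k2.png",np.vstack([np.hstack([ov(p,1),ov(p,0)]),np.hstack([ov(q,1),ov(q,0)])]))
E
```

```text
[   0.4368   -0.0149    0.2565 -110.4392]
```

View pics/k2.png

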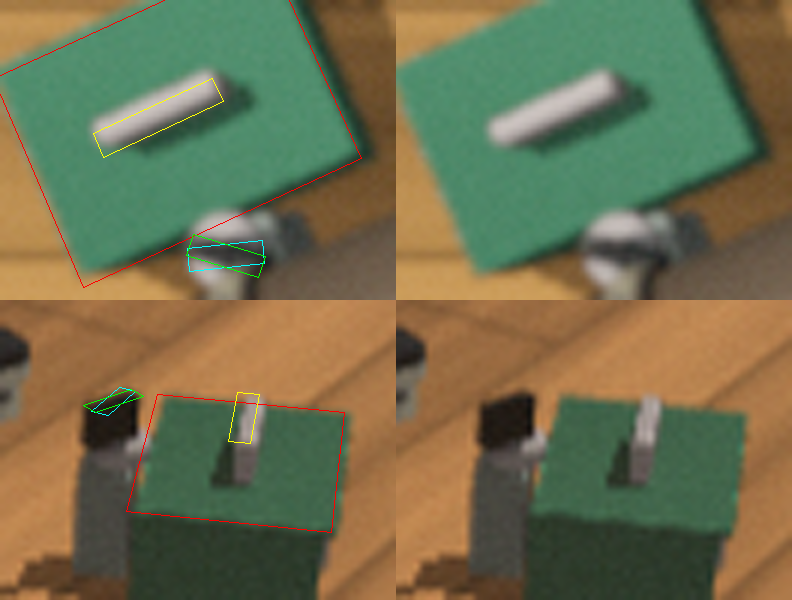

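The lid sits flat on the box, pushed across its play. The lobe, at about (625,235), bears on its edge, and the arm is clear. Handing in.

```bash
python3 -c "
from plant import ctrl
print(ctrl.close_job())"
```

```text
the job is handed in; nothing more can be done
None
```

All four plugs are in the box, the lid is on and looks flat and home, and the cam was turned until it bore hard on the lid's edge (about 2.3 rad by the tool's turn); the job is handed in, but no verdict came back.

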